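# Seat the colour reference plate in the reader's locating corner

### The job

Calibrate the slice-colour reader: pick up the orange reference plate by its grip, set it down gently on the upper part of the reader's sloping bed, clear of both blue fences and with its long side along the longer one, and let go so that it slides down towards the low corner. With a fingertip, push it home by feel, pressing it first against the longer and then against the shorter fence with about 7 N each, briefly and never twice that, so that both fences register it. Then take your hand off the plate, lying fully home in the corner, and press the green button, leaving the pale plate, tub and jar where they stand.

Things in the scene. Friction and masses are not known exactly. Their poses are not given: they have to be found in the camera images.
- plate: Orange colour reference plate (the one to use), 0.2 to 0.45 kg: a slab 100 (x) by 80 (y) by 12 mm with a light grey rim below, and an upright orange grip rib on its middle, 44 (x) long, 12 (y) thick, standing from 12 to 48 mm above the underside. Origin: centre of the underside; z up out of the rib side. Half a turn makes no difference. Starts lying flat on the bench.
- spare: Pale yellow reference plate of the very same shape, lying flat on the bench; leave it alone (keep it within 10 mm). Origin: centre of the underside. The two plates may have swapped places.
- bed: Sloping bed of the fixed colour reader: polished aluminium plate 190 (x) by 170 mm (y), 8 thick, rigid (press the plate on it with less than 40 N). Origin: the low corner on its surface, where the inner faces of the two blue fences meet, 50 mm above the bench. x and y run uphill along the fences, z square to the bed, outward. It falls 18 degrees, straight along the x-y diagonal, to the corner.
- home_spot (a point): Middle of the dark round window, at x 50, y 40, z 0 mm of the bed: the plate's origin lies here when it is fully home. The upper part of the bed, where to set the plate down, is about x 100, y 95 mm. A plate let go there slides off at once (friction 0.20 to 0.30, hidden) but may stick on a fence, up to some mm short of home; a push of 0.5 to 2 N moves it on.
- long_fence: Longer blue fence, fixed to the bed; origin and axes as the bed's. Inner face at y = 0, along x; the plate's 100 mm side goes against it. 10 mm thick, 14 mm above the bed, rigid. Its face is a contact pad: it registers the plate once a fingertip presses the plate on it with 4 N or more for 0.1 s (aim for 7); over 14 N while the fingers touch the plate damages it.
- short_fence: Shorter blue fence, fixed to the bed; origin and axes as the bed's. Inner face at x = 0, along y; the plate's 80 mm side goes against it. 10 mm thick, 14 mm above the bed, rigid. Its face is a contact pad: it registers the plate once a fingertip presses the plate on it with 4 N or more for 0.1 s (aim for 7); over 14 N while the fingers touch the plate damages it.
- read_button_top (a point): Centre of the top face of the green push button, 30 mm across, in a black housing of 46 mm on a low grey pod of the reader, beside the shorter fence, lower than most of the bed; it is pressed straight down, top at about 50 mm above the bench.
- read_button (a joint): Travel of the green button: 0 up, 0.006 m fully down, spring, 4 N at full travel; pressed counts from 0.004 m. It comes up again by itself.
- tub: Green open tub, 84 mm across, 85 mm high, standing on the bench to the right of the reader; origin: centre of its underside. Leave it alone.
- jar: White jar with a steel-coloured lid, 60 mm across, 85 mm high, standing behind the reader; origin: centre of its underside. Leave it alone.
Things that resemble listed ones, but are neither listed nor needed, are in the scene too. Of the things that look like the plate, the largest one is meant.

How it is judged (in metres and radians):
On the way, in this order (a step that is already met when the one before it is completed fails the run):
1. the orange plate lies flat on the upper part of the bed, let go, at least 10 mm short of both fences (x of plate in the frame of bed between 0.06 and 0.16 m and y of plate in the frame of bed between 0.05 and 0.15 m and z of plate in the frame of bed between -0.004 and 0.004 m and angle between the z axis of plate and the z axis of bed, either way round below 0.06 rad and contact force between the fingers and plate below 0.05 N), for 0.02 s.
2. the plate is pressed by the fingers on the longer fence with over 4 N (y of plate in the frame of bed between 0.037 and 0.0418 m and angle between the x axis of plate and the x axis of bed, either way round below 0.06 rad and angle between the z axis of plate and the z axis of bed, either way round below 0.06 rad and contact force between plate and long_fence above 4 N and contact force between the fingers and plate above 0.2 N), for 0.1 s.
3. then the plate is pressed by the fingers on the shorter fence with over 4 N (x of plate in the frame of bed between 0.047 and 0.0518 m and angle between the x axis of plate and the x axis of bed, either way round below 0.06 rad and angle between the z axis of plate and the z axis of bed, either way round below 0.06 rad and contact force between plate and short_fence above 4 N and contact force between the fingers and plate above 0.2 N), for 0.1 s.
4. the orange plate is fully home against both fences, let go and at rest (x of plate in the frame of bed between 0.047 and 0.0518 m and y of plate in the frame of bed between 0.037 and 0.0418 m and z of plate in the frame of bed between -0.003 and 0.003 m and angle between the x axis of plate and the x axis of bed, either way round below 0.035 rad and angle between the z axis of plate and the z axis of bed, either way round below 0.035 rad and contact force between the fingers and plate below 0.05 N and linear speed of plate below 0.01 m/s), for 0.3 s.
5. the green button is pressed with the plate home (x of plate in the frame of bed between 0.047 and 0.0518 m and y of plate in the frame of bed between 0.037 and 0.0418 m and z of plate in the frame of bed between -0.003 and 0.003 m and angle between the x axis of plate and the x axis of bed, either way round below 0.035 rad and angle between the z axis of plate and the z axis of bed, either way round below 0.035 rad and value of joint read_button above 0.004 m and contact force between the fingers and plate below 0.05 N), for 0.05 s.
At the end, for the whole second after the job is handed in: The orange plate lies flat on the bed, within 1.8 mm of home against both fences and within 2 degrees, long side along the longer fence, let go and at rest; both fences have registered it; the button has been pressed and is up again; the pale plate, tub and jar are within 10 mm of where they stood (all of step 4 and value of joint read_button below 0.0015 m); the robot touches nothing.
It fails at once if the plate is pressed on a fence with more than 14 N while the fingers touch it ((contact force between plate and long_fence above 14 N or contact force between plate and short_fence above 14 N) and contact force between the fingers and plate above 0.2 N).
It fails at once if the plate is pressed on the bed with more than 40 N while the fingers touch it (contact force between plate and bed above 40 N and contact force between the fingers and plate above 0.2 N).
It fails at once if the plate is let go more than 10 mm above the bed (z of plate in the frame of bed between 0.01 and 0.15 m and x of plate in the frame of bed between 0.02 and 0.17 m and y of plate in the frame of bed between 0.02 and 0.15 m and contact force between the fingers and plate below 0.05 N).
It fails at once if the pale plate, the tub or the jar is moved more than 10 mm (distance of any of spare, tub, jar from where it was at the start of the episode above 0.01 m).
It also fails if it takes over 72 s, if anything falls off the work surface, if the arm or the gripper's body presses on something with over 40 N, if the wrist force passes 120 N, or if a joint passes its speed limit or range.

### The arm

A 6-joint arm with a two-finger parallel gripper is mounted at the origin on the work surface. World frame = base frame: x ahead of the robot, y to its left, z up, the work surface at z = 0. Lengths are in mm, angles in rad, forces in N, time in s.
With the tool pointing down it reaches from about 350 to 975 mm from the base axis. Payload 7.1 kg.
Tool frame: the origin (TCP) lies at the very end of the fingers, on their centre line; the grasp point (between the pads) lies 19 mm behind it (ctrl.grip_depth is the distance from the TCP to the grasp point, in mm); x points along the fingers, z is the direction in which the jaws open and shut, and the axes are right-handed (so a half turn about x gives the same grasp; the last joint's range is limited). The gripper opens to 88 mm and grips with 3 to 60 N. Pads are 20 mm wide; open, the fingers measure 115 mm over their backs; the gripper's body (75 mm by 178 mm) begins 61 mm behind the grasp point.
Start: joints at [1.311, 0.423, 1.63, -0, 1.089, -0.019], TCP at [149.018, 606.958, 222.675] pointing down, gripper open.
Joint ranges: [-3, 3], [-0.9, 2.11], [0.09, 2.58], [-1.31, 4.45], [0.11, 2.69], [-2.54, 2.54]. Speed limits (rad/s): [2.39, 2.39, 3.01, 3.14, 3.14, 3.14].

### API

Orientations are given as a rotation vector (axis times angle).
In Python, from workcell import ctrl gives the robot as it stands. The module is installed in compiled form; this text tells all that it offers.
- The arm moves only by the tool send_rows, never from a script. Its argument "rows" is a list of rows, each a list of 4 numbers: the shift along the tool's x, y, z in mm, then the turn about the tool's x in rad. In form: [[x, y, z, turn], ...]. A call has 1 to 10 rows; each row shifts and turns the pose as measured when the row begins, along the tool's axes as they then stand; what a row does not reach is not made up. A row lasts 1/12 s, in which the tool goes at most 41.7 mm and 7.16 degrees, less where a joint would pass 70% of its speed; a pose out of reach is approached as far as the arm can. A call with a gripper value outside its range is refused whole. "fingers" is the opening, from 0 (shut) to 1 (fully open), set as the call begins (left out, the last holds). The fingers move at their own pace and stop on an object; the grip force is fixed at half the most. Time passes only in rows, so rows that do not move let the fingers close. It gives the time, the measured TCP pose, the force and the opening at its end, in the units of the state.
- ctrl.get_obs(): the state, without advancing time (a new reading comes with each control period).
- ctrl.get_image(name): name is "scene" or "side" or "wrist"; returns a dict with "img" (384x512x3 uint8, red, green, blue), "depth" (384x512 float32, mm along the optical axis (not along the pixel's ray), 0 where there is no reading), "mtx" (3x3 intrinsics, pixels), "world_from_camera" (4x4, takes a point from camera to world coordinates). Camera axes: x right, y down, z forward; pixel columns grow to the right and rows downward; lengths in mm; the calibration is good to about 2 mm. A picture is of the moment at which its call begins.
- ctrl.close_job(): hands the job in, once; it reports no verdict.
The state is a dict: "t": time; "qpos": joint angles; "qvel": joint speeds; "joint_torque": joint torques, N m; "ee_pos": TCP position; "orientation": TCP orientation; "ft_force": force on the tool from outside, world axes, zero at the start; "moment": the same for the moment, N m; "width": finger opening in mm.
Only numpy, scipy, OpenCV 4.12 (cv2) and the standard library are available. Lean on these libraries where they do the work, as an engineer would, in place of code of your own. Each camera call takes 0.05 s, during which the arm holds its last target.

## Working session

There is one attempt and no reset: what is moved stays moved. The work goes in short steps, Python scripts to look and compute and a tool call to move; the robot and the scene stay as the last step left them, time stands still between calls to the robot, and variables do not carry over. Pictures are saved under pics/ and viewed, and the job is handed in when it is done.

Besides the shell and the picture viewer there is one more tool, called after "Emit:" as name(argument=value, ...), one argument or row to a line, values as JSON. send_rows: Moves the arm, as the interface text tells. Its arguments: {"type":"object","properties":{"rows":{"type":"array"},"fingers":{"type":"number"}},"required":["rows"]}

```bash
mkdir -p pics; python3 - <<'E'
from workcell import ctrl
import cv2,numpy as np
o=ctrl.get_obs()
for k,v in o.items(): print(k,np.round(v,3))
for n in ["scene","side","wrist"]:
    d=ctrl.get_image(n)
    cv2.imwrite(f"pics/a_{n}.png",d["img"][:,:,::-1])
    np.savez(f"a_{n}.npz",**d)
    print(n,np.round(d["mtx"],1).tolist(),np.round(d["world_from_camera"],3).tolist())
E
```

```text
t 0.0
qpos [ 1.311  0.424  1.631  0.     1.089 -0.019]
qvel [-0.001  0.     0.001 -0.001 -0.     0.002]
joint_torque [ 1.0000e-03 -5.4462e+01 -2.7367e+01  6.4000e-02  2.3000e-02 -0.0000e+00]
ee_pos [148.91  606.391 221.879]
orientation [-1.031  1.315  1.029]
ft_force [ 0.807 -0.031  0.43 ]
moment [-0.035 -0.001  0.033]
width 87.489
scene [[351.0, 0.0, 257.6], [0.0, 351.0, 191.3], [0.0, 0.0, 1.0]] [[0.483, 0.61, -0.628, 1303.452], [0.875, -0.346, 0.337, -359.294], [-0.012, -0.713, -0.701, 825.53], [0.0, 0.0, 0.0, 1.0]]
side [[451.2, 0.0, 256.5], [0.0, 451.2, 203.0], [0.0, 0.0, 1.0]] [[0.999, -0.026, 0.047, 547.659], [-0.051, -0.724, 0.688, -1021.725], [0.016, -0.689, -0.725, 1126.797], [0.0, 0.0, 0.0, 1.0]]
wrist [[298.8, 0.0, 254.1], [0.0, 298.8, 190.2], [0.0, 0.0, 1.0]] [[0.239, 0.942, 0.237, 84.04], [0.971, -0.231, -0.059, 622.574], [-0.001, 0.244, -0.97, 384.892], [0.0, 0.0, 0.0, 1.0]]
```

View pics/a_scene.png

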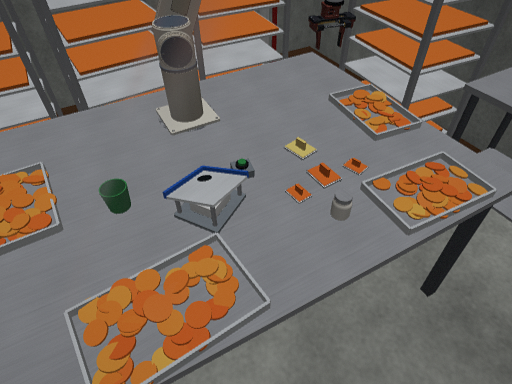

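View pics/a_side.png

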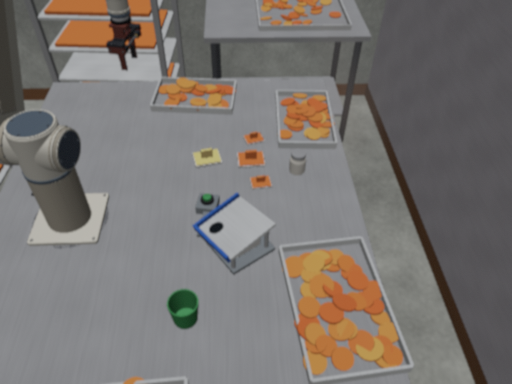

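View pics/a_wrist.png

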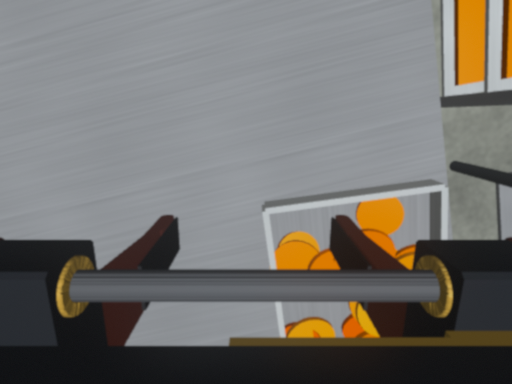

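```bash
python3 - <<'E'
import cv2,numpy as np
for n,(x0,y0,x1,y1) in {"scene":(150,125,390,235),"side":(180,120,310,270)}.items():
    im=np.load(f"a_{n}.npz")["img"][y0:y1,x0:x1,::-1]
    s=min(780/(x1-x0),590/(y1-y0))
    cv2.imwrite(f"pics/b_{n}.png",cv2.resize(im,None,fx=s,fy=s,interpolation=cv2.INTER_CUBIC)); print(s)
E
```

```text
3.25
3.933333333333333
```

View pics/b_scene.png

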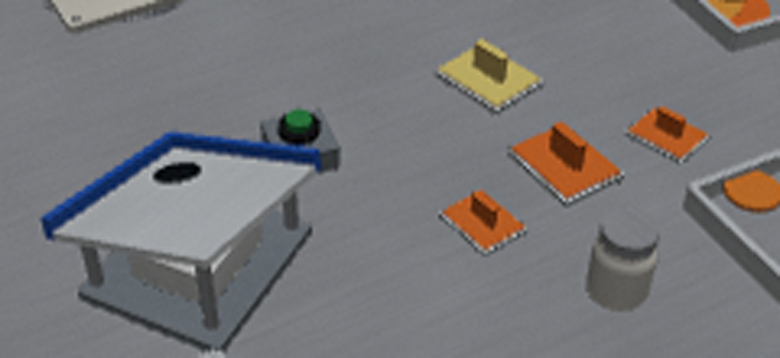

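View pics/b_side.png

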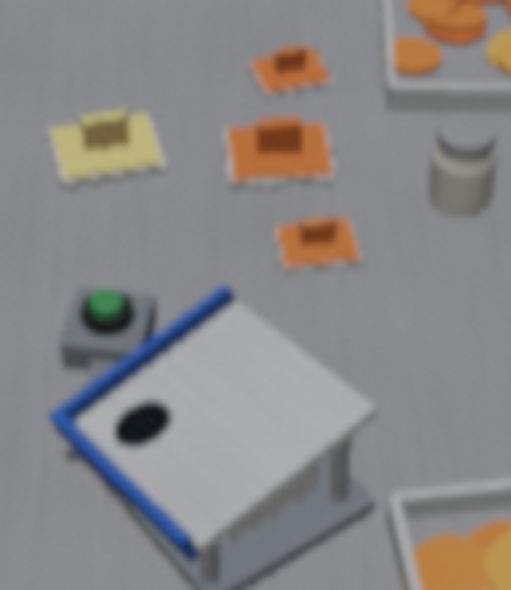

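```bash
cat > h.py <<'E'
import cv2,numpy as np
def pts(d):
    """world point per pixel from depth (H,W,3)"""
    Z=d["depth"].astype(float); K=d["mtx"]; T=d["world_from_camera"]
    v,u=np.mgrid[:Z.shape[0],:Z.shape[1]]
    P=np.stack([(u-K[0,2])*Z/K[0,0],(v-K[1,2])*Z/K[1,1],Z],-1)
    W=P@T[:3,:3].T+T[:3,3]; W[Z<=0]=np.nan
    return W
def ray(d,uv,z):
    K=d["mtx"];T=d["world_from_camera"]
    uv=np.atleast_2d(uv).astype(float)
    r=np.c_[(uv[:,0]-K[0,2])/K[0,0],(uv[:,1]-K[1,2])/K[1,1],np.ones(len(uv))]@T[:3,:3].T
    o=T[:3,3]; return o+r*((z-o[2])/r[:,2])[:,None]
def masks(img):
    h=cv2.cvtColor(np.ascontiguousarray(img),cv2.COLOR_RGB2HSV)
    H,S,V=[h[...,i].astype(int) for i in range(3)]
    return dict(orange=(H<=15)&(S>150)&(V>60), yellow=(H>18)&(H<35)&(S>70)&(V>60),
                blue=(H>105)&(H<130)&(S>150)&(V>60), green=(H>45)&(H<90)&(S>100))
def comps(m,amin=40):
    n,l,s,c=cv2.connectedComponentsWithStats(m.astype(np.uint8))
    return [(l==i,s[i],c[i]) for i in range(1,n) if s[i,4]>=amin]
E
python3 - <<'E'
from h import *
np.set_printoptions(precision=1,suppress=True)
for n in ["scene","side"]:
    d=np.load(f"a_{n}.npz"); W=pts(d); M=masks(d["img"])
    for k in M:
        for m,s,c in comps(M[k]):
            P=W[m]; P=P[~np.isnan(P[:,0])]
            if len(P)<20 or np.median(P[:,0])>1000 or abs(np.median(P[:,1]))>900 or P[:,2].max()>250: continue
            T=P[(P[:,2]>8)&(P[:,2]<17)]
            r=cv2.minAreaRect(T[:,:2].astype(np.float32)) if len(T)>10 else None
            if s[4]<900: print(n,k,s[4],c,np.nanmedian(P,0),"z",P[:,2].min(),P[:,2].max(),r)
    if 1:
        m=M["blue"]; P=W[m]
        print(n,"blue",np.nanmin(P,0),np.nanmax(P,0))
E
```

```text
scene orange 778 [12.3 73.5] [-866.  -654.   -18.6] z -38.73722847448971 121.16493943766409 None
scene orange 79 [227.7  71.9] [-961.7  599.  -358.4] z -367.31398595426344 -214.11407863453178 None
scene orange 803 [374.5 106.5] [381.7 695.2  34.4] z -0.567869239686388 62.82004860788925 ((342.1671447753906, 736.4089965820312), (155.48402404785156, 44.56669998168945), 72.87427520751953)
scene orange 72 [ 24.3 124.3] [-957.  -731.4 -357.1] z -369.35811505554966 -212.25489242716708 None
scene orange 77 [380.9 127.3] [501.9 637.8  15.3] z 5.325480570686864 35.87837529041087 ((505.41259765625, 631.1038208007812), (50.71589279174805, 29.855918884277344), 76.29376220703125)
scene orange 183 [355.3 164.9] [631.8 398.4   7.9] z 2.2761636474697298 34.416849807790754 ((627.94677734375, 398.85992431640625), (64.66989135742188, 43.24932098388672), 16.223068237304688)
scene orange 381 [323.8 173.8] [619.3 268.4  11. ] z -3.124847923865218 50.16299935631332 ((610.453369140625, 274.9204406738281), (94.00991821289062, 73.8076400756836), 1.996891975402832)
scene orange 224 [ 34.5 177.8] [ 159.2 -603.7 
[... 2886 characters left out ...]
5.2 261.7] [ 779.7 -235.8   36.7] z 25.188123571238066 47.746098279222224 None
side yellow 67 [305.1 288.9] [ 740.9 -317.3   20.5] z 15.704323128184342 27.05315676271175 None
side yellow 290 [371.2 351.4] [ 887.3 -518.5   31.6] z 23.224057645543326 39.49990435839982 None
side blue 260 [213.4 225.4] [476.5 -93.4  79.4] z 56.288116705668244 104.78114085228492 None
side green 50 [206.7 197.5] [453.7  26.7  53.4] z 44.1195982147899 61.669640270411946 None
side green 877 [183.2 307.6] [ 399.  -366.3   49.5] z 0.32786439327628614 90.01365066034236 ((403.2643737792969, -384.0834655761719), (49.28472900390625, 67.5012435913086), 17.02071189880371)
side blue [ 417.7 -260.4   56.3] [553.4  -2.3 104.8]
```

```bash
cat >> h.py <<'E'
from scipy.spatial.transform import Rotation as R
def tool(o=None):
    if o is None:
        from workcell import ctrl; o=ctrl.get_obs()
    return R.from_rotvec(o["orientation"]).as_matrix(), np.array(o["ee_pos"]), o
def go(target,yaw=None):
    """shift in tool axes to reach world target; yaw = wanted direction (deg, mod 180) of tool z in world"""
    A,p,o=tool(); s=A.T@(np.array(target)-p)
    z=np.degrees(np.arctan2(A[1,2],A[0,2])); print("t",round(float(o["t"]),2),"at",p.round(1),"toolz yaw",round(z,2),"shift xyz",s.round(1))
    if yaw is not None:
        dy=(yaw-z+90)%180-90; print("turn about tool x (down): ",round(np.radians(-dy),4),"q6",o["qpos"][5])
    print("F",np.round(o["ft_force"],2),"w",round(float(o["width"]),1))
E
python3 - <<'E'
from h import *
A,p,o=tool(); print(A.round(3))
d=np.load("a_wrist.npz"); T=d["world_from_camera"]
print("cam in tool", (A.T@(T[:3,3]-p)).round(1), (A.T@T[:3,:3]).round(3))
go([610,271,222],90)
E
```

```text
[[-0.    -0.971  0.238]
 [-0.001  0.238  0.971]
 [-1.     0.    -0.001]]
cam in tool [-1.628e+02  6.680e+01 -1.000e-01] [[-0.    -0.244  0.97 ]
 [-0.    -0.97  -0.244]
 [ 1.    -0.     0.   ]]
t 0.15 at [148.9 606.6 222.1] toolz yaw 76.2 shift xyz [ 3.000e-01 -5.278e+02 -2.159e+02]
turn about tool x (down):  -0.2408 q6 -0.018988218763714645
F [ 0.   -0.19 -0.68] w 87.7
```

Emit:
send_rows(
  rows=[
    [0,0,0,-0.12],
    [0,0,0,-0.12],
    [0,-38,-26,0],
    [0,-38,-26,0],
    [0,-38,-26,0],
    [0,-38,-26,0],
    [0,-38,-26,0],
    [0,-38,-26,0],
    [0,-38,-26,0],
    [0,-38,-26,0],
  ],
)

```text
t: 0.98
ee_pos: [427.6, 420.1, 219.4]
orientation: [-1.228, 1.201, 1.229]
ft_force: [0.9, -0.5, 0.3]
width: 87.9
```

```bash
python3 - <<'E'
from h import *
go([650,271,222],90)
E
```

```text
t 0.98 at [427.6 420.1 219.4] toolz yaw 91.46 shift xyz [  -3.  -218.6 -154.7]
turn about tool x (down):  0.0255 q6 -0.8400216682626626
F [ 0.89 -0.47  0.35] w 87.9
```

Emit:
send_rows(
  rows=[
    [0,-35,-25,0.0],
    [0,-35,-25,0],
    [0,-35,-25,0],
    [-3,-35,-25,0],
    [0,-35,-25,0],
    [0,-35,-25,0],
    [0,-6,-5,0],
  ],
)

```text
t: 1.57
ee_pos: [643.4, 268.7, 220.2]
orientation: [-1.226, 1.205, 1.226]
ft_force: [-0.3, 0.6, 0.4]
width: 87.8
```

```bash
python3 - <<'E'
from h import *
from workcell import ctrl
go([650,271,222],90)
d=ctrl.get_image("wrist"); np.savez("c.npz",**d); cv2.imwrite("pics/c.png",d["img"][:,:,::-1])
W=pts(d); M=masks(d["img"])
for k in ("orange","yellow"):
  for m,s,c in comps(M[k],300):
    P=W[m]; P=P[~np.isnan(P[:,0])]
    T=P[(P[:,2]>8)&(P[:,2]<17)]; U=P[P[:,2]>43]
    print(k,s,c,cv2.minAreaRect(T[:,:2].astype(np.float32)) if len(T)>10 else 0, cv2.minAreaRect(U[:,:2].astype(np.float32)) if len(U)>10 else 0, np.median(T[:,2]),P[:,2].max())
E
```

```text
t 1.57 at [643.4 268.7 220.2] toolz yaw 91.21 shift xyz [-1.8 -6.6  2.1]
turn about tool x (down):  0.0212 q6 -1.211146499515882
F [-0.32  0.63  0.39] w 87.8
orange [ 136  136   49   55 1980] [159.94848485 162.73989899] ((637.7197265625, 149.89285278320312), (65.96208190917969, 52.27926254272461), 7.006246566772461) 0 9.520611677053012 37.2201474683157
yellow [ 244    0   72   43 2402] [278.56661116  17.62156536] ((466.32061767578125, 293.38006591796875), (44.58754348754883, 73.20649719238281), 12.607056617736816) ((463.8494873046875, 292.4012145996094), (1.2724710702896118, 10.26707935333252), 6.587711811065674) 13.098761444915283 49.47830589609475
yellow [  55  256   39   62 1192] [ 70.20302013 286.57130872] 0 ((619.9141845703125, 223.61732482910156), (16.019777297973633, 3.072777509689331), 1.1217979192733765) nan 324.60924617252687
yellow [ 416  256   38   62 1144] [438.38986014 286.58129371] 0 ((617.7877807617188, 313.52398681640625), (16.048677444458008, 2.9191091060638428), 1.1360746622085571) nan 324.0414141278836
yellow [ 230  302  282   44 4201] [374.27564866 334.19304927] ((843.3270263671875, 417.7170104980469), (38.08692932128906, 24.487545013427734), 54.60813903808594) ((625.4089965820312, 297.149169921875), (59.790000915527344, 32.8888053894043), 60.96913146972656) 12.601511461585375 330.850627632184
  return _methods._mean(a, axis=axis, dtype=dtype,
  ret = ret.dtype.type(ret / rcount)
```

View pics/c.png

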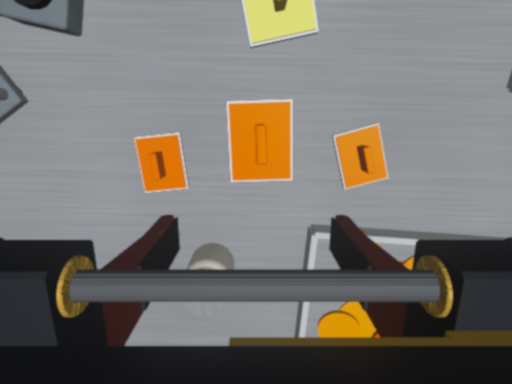

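```bash
sed -i 's/(H<=15)/(H<=18)/' h.py; python3 - <<'E'
from h import *
d=np.load("c.npz"); W=pts(d); M=masks(d["img"])
print(cv2.cvtColor(d["img"],cv2.COLOR_RGB2HSV)[110,240])
for m,s,c in comps(M["orange"]|M["yellow"],300):
    if abs(c[0]-261)>20 or abs(c[1]-140)>30: continue
    P=W[m]; P=P[~np.isnan(P[:,0])]
    T=P[(P[:,2]>8)&(P[:,2]<17)]; U=P[P[:,2]>43]
    print(s,c,cv2.minAreaRect(T[:,:2].astype(np.float32)), cv2.minAreaRect(U[:,:2].astype(np.float32)),len(U), np.median(T[:,2]),np.median(U,0),P[:,2].max())
    # ray to z=12 with image contour
    cn=max(cv2.findContours(m.astype(np.uint8),0,cv2.CHAIN_APPROX_NONE)[0],key=len)[:,0]
    print("ray",cv2.minAreaRect(ray(d,cn,12)[:,:2].astype(np.float32)))
print("jar",W[262,211],W[250,205],W[255,225])
E
```

```text
[ 16 241 222]
[ 230  102   60   78 4430] [260.17065463 140.34469526] ((607.7151489257812, 274.5108947753906), (92.08192443847656, 71.58051300048828), 2.7842605113983154) ((608.0812377929688, 275.1094665527344), (43.26609420776367, 11.224464416503906), 1.624874472618103) 419 12.929220482027517 [607.06915702 275.25718599  48.72426852] 51.331645737075576
ray ((607.7913818359375, 274.50738525390625), (92.2225341796875, 71.55509185791016), 2.8900246620178223)
jar [747.61146437 218.82407077  57.28767922] [747.09717413 206.54750313  25.95592942] [753.30153436 232.53694667  26.50151875]
```

```bash
python3 - <<'E'
from h import *
go([608,274.5,100],92)
E
```

```text
t 1.62 at [642.5 269.  219.9] toolz yaw 91.18 shift xyz [120.   33.8   6.7]
turn about tool x (down):  -0.0144 q6 -1.2100430281296268
F [ 0.81 -0.52 -0.73] w 87.7
```

Emit:
send_rows(
  rows=[
    [0,33.8,6.7,-0.014],
    [30,0,0,0],
    [30,0,0,0],
    [30,0,0,0],
    [30,0,0,0],
    [0,0,0,0],
  ],
)

```text
t: 2.12
ee_pos: [603.6, 277.6, 97.8]
orientation: [-1.233, 1.197, 1.236]
ft_force: [-1.0, 0.2, -0.6]
width: 87.7
```

```bash
python3 - <<'E'
from h import *
go([608,274.5,22],92)
E
```

```text
t 2.12 at [603.6 277.6  97.8] toolz yaw 91.9 shift xyz [75.8 -4.6 -3.2]
turn about tool x (down):  -0.0017 q6 -1.1912215500070897
F [-1.01  0.23 -0.59] w 87.7
```

Emit:
send_rows(
  rows=[
    [0,-4.6,-3.2,0],
    [25,0,0,0],
    [25,0,0,0],
    [10,0,0,0],
    [0,0,0,0],
    [0,0,0,0],
  ],
)

```text
t: 2.62
ee_pos: [610.1, 279.0, 44.2]
orientation: [-1.236, 1.189, 1.236]
ft_force: [0.0, 0.6, 0.4]
width: 88.0
```

```bash
python3 - <<'E'
from h import *
go([608,274.5,22],92)
E
```

```text
t 2.62 at [610.1 279.   44.2] toolz yaw 92.13 shift xyz [22.2  2.3 -4.4]
turn about tool x (down):  0.0022 q6 -1.1979531598273154
F [0.03 0.62 0.42] w 88.0
```

Emit:
send_rows(
  rows=[
    [11,2.0,-4.4,0],
    [11,0,0,0],
    [0,0,0,0],
  ],
)

```text
t: 2.87
ee_pos: [611.1, 275.6, 25.5]
orientation: [-1.237, 1.181, 1.232]
ft_force: [0.1, 0.6, 0.2]
width: 87.9
```

```bash
python3 - <<'E'
from h import *
go([608,274.5,22],92)
from workcell import ctrl
d=ctrl.get_image("wrist"); cv2.imwrite("pics/d.png",d["img"][:,:,::-1])
go([608,274.5,22],92)
E
```

```text
t 2.87 at [611.1 275.6  25.5] toolz yaw 92.14 shift xyz [ 3.5  3.1 -1. ]
turn about tool x (down):  0.0025 q6 -1.2036466831612318
F [0.13 0.61 0.21] w 87.9
t 2.92 at [611.4 275.6  26.3] toolz yaw 92.14 shift xyz [ 4.2  3.5 -1. ]
turn about tool x (down):  0.0025 q6 -1.203605701787647
F [-0.42  0.09  0.32] w 87.6
```

View pics/d.png

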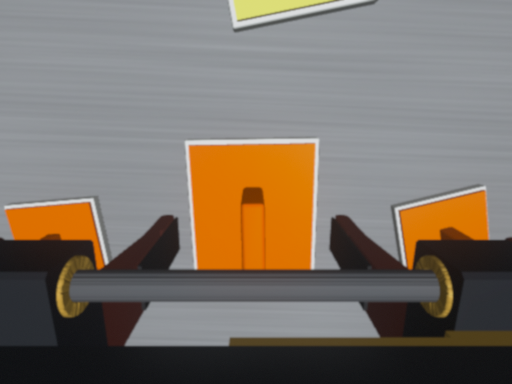

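Emit:
send_rows(
  rows=[
    [4,3.3,-1,0],
    [0,0,0,0],
  ],
)

```text
t: 3.08
ee_pos: [608.4, 274.5, 22.5]
orientation: [-1.237, 1.18, 1.231]
ft_force: [-0.1, -0.8, -0.5]
width: 87.5
```

Emit:
send_rows(
  rows=[
    [0,0,0,0],
    [0,0,0,0],
    [0,0,0,0],
  ],
  fingers=0,
)

```text
t: 3.33
ee_pos: [608.5, 274.5, 23.0]
orientation: [-1.237, 1.18, 1.231]
ft_force: [0.1, -0.7, -0.4]
width: 71.0
```

Emit:
send_rows(
  rows=[
    [0,0,0,0],
    [0,0,0,0],
    [0,0,0,0],
    [0,0,0,0],
  ],
)

```text
t: 3.67
ee_pos: [609.0, 274.7, 23.5]
orientation: [-1.238, 1.179, 1.231]
ft_force: [0.7, -0.1, -0.3]
width: 44.6
```

Emit:
send_rows(
  rows=[
    [0,0,0,0],
    [0,0,0,0],
    [0,0,0,0],
    [0,0,0,0],
    [0,0,0,0],
    [0,0,0,0],
    [0,0,0,0],
  ],
)

```text
t: 4.25
ee_pos: [609.1, 274.8, 23.7]
orientation: [-1.238, 1.179, 1.231]
ft_force: [0.5, 0.9, -0.1]
width: 12.0
```

```bash
python3 - <<'E'
from h import *
go([608,274.5,160],92)
A,p,o=tool(); print(A.round(4))
E
```

```text
t 4.25 at [609.1 274.8  23.7] toolz yaw 92.14 shift xyz [-136.3   -0.5    0.5]
turn about tool x (down):  0.0024 q6 -1.2031399332627082
F [ 0.49  0.95 -0.08] w 12.0
[[ 0.0115 -0.9992 -0.0373]
 [ 0.0057 -0.0372  0.9993]
 [-0.9999 -0.0118  0.0053]]
```

Emit:
send_rows(
  rows=[
    [-10,0,0,0],
    [-25,0,0,0],
    [-35,0,0,0],
    [-40,0,0,0],
    [-40,0,0,0],
    [-40,0,0,0],
    [0,0,0,0],
  ],
)

```text
t: 4.83
ee_pos: [602.6, 272.0, 218.1]
orientation: [-1.235, 1.193, 1.238]
ft_force: [1.3, 1.6, -2.3]
width: 11.8
```

```bash
python3 - <<'E'
from h import *
go([608,274.5,220],92)
np.set_printoptions(precision=2,suppress=True)
for n in ["scene","side"]:
    d=np.load(f"a_{n}.npz"); W=pts(d); M=masks(d["img"]); hsv=cv2.cvtColor(d["img"],cv2.COLOR_RGB2HSV)
    bl=M["blue"]
    P=W[bl]; 
    # bed: bright low-sat pixels, z 45..135 in the region
    m=(hsv[...,1]<40)&(hsv[...,2]>150)&(W[...,2]>50)&(W[...,2]<140)&(W[...,0]>400)&(W[...,0]<720)&(abs(W[...,1]+100)<180)
    cs=max(comps(m),key=lambda c:c[1][4]); m=cv2.erode(cs[0].astype(np.uint8),np.ones((3,3)))>0
    Q=W[m]; c=Q.mean(0); u,s,vt=np.linalg.svd(Q-c,full_matrices=False); nn=vt[2]*np.sign(vt[2][2])
    print(n,m.sum(),"c",c,"n",nn,"tilt",np.degrees(np.arccos(nn[2])),"fall dir",np.degrees(np.arctan2(nn[1],nn[0])),"rms",s[2]/np.sqrt(len(Q)))
    cn=max(cv2.findContours(cs[0].astype(np.uint8),0,cv2.CHAIN_APPROX_NONE)[0],key=len)
    ap=cv2.approxPolyDP(cn,4,True)[:,0]; print(ap.tolist())
E
```

```text
t 4.83 at [602.6 272.  218.1] toolz yaw 92.12 shift xyz [-1.9 -5.5  2.3]
turn about tool x (down):  0.0021 q6 -1.2029878400587888
F [ 1.3   1.61 -2.33] w 11.8
scene 1052 c [ 559.2  -132.36   92.44] n [-0.3   0.06  0.95] tilt 18.03563186109979 fall dir 169.0907451021704 rms 0.8336899129417898
[[245, 176], [203, 171], [167, 196], [213, 204]]
side 1754 c [ 554.34 -134.11   93.26] n [-0.3   0.06  0.95] tilt 18.0378442761872 fall dir 169.0751580366304 rms 1.915191790221846
[[241, 197], [200, 226], [230, 257], [274, 223]]
```

Emit:
send_rows(
  rows=[
    [-15,0,-36,0],
    [-15,0,-36,0],
    [-15,0,-36,0],
    [-15,0,-36,0],
    [-15,0,-36,0],
    [-15,0,-36,0],
    [-15,0,-36,0],
    [-15,0,-36,0],
    [-10,0,-36,0],
    [0,0,-36,0],
  ],
)

```text
t: 5.67
ee_pos: [612.5, -94.8, 355.4]
orientation: [-1.243, 1.184, 1.247]
ft_force: [0.9, 0.4, -3.6]
width: 11.9
```

Emit:
send_rows(
  rows=[
    [0,0,-30,0],
    [0,0,-30,0],
    [0,0,0,0.112],
    [0,0,0,0.112],
    [0,0,0,0.112],
    [0,0,0,0.112],
    [0,0,0,0.112],
    [0,0,0,0.112],
    [0,0,0,0.112],
    [0,0,0,0.112],
  ],
)

```text
t: 6.5
ee_pos: [608.6, -167.5, 352.2]
orientation: [-0.523, 1.514, 0.533]
ft_force: [0.2, 0.2, -3.3]
width: 11.6
```

```bash
python3 - <<'E'
from h import *
go([612,-233,350],34)
A,p,o=tool(); print(A.round(3),o["qpos"].round(2))
E
```

```text
t 6.5 at [ 608.6 -167.5  352.2] toolz yaw 38.6 shift xyz [  2.  -53.4 -38.2]
turn about tool x (down):  0.0804 q6 -0.9614674769935782
F [ 0.15  0.21 -3.26] w 11.6
[[-0.009 -0.624  0.781]
 [ 0.003  0.781  0.624]
 [-1.     0.008 -0.005]] [-0.29  0.32  1.47  0.    1.35 -0.96]
```

Emit:
send_rows(
  rows=[
    [0,-27,-19,0],
    [0,-27,-19,0],
    [0,0,0,0.08],
    [0,0,0,0],
    [0,0,0,0],
  ],
)

```text
t: 6.92
ee_pos: [609.9, -233.9, 349.5]
orientation: [-0.452, 1.534, 0.468]
ft_force: [-0.2, -0.1, -3.1]
width: 11.9
```

```bash
python3 - <<'E'
from h import *
from workcell import ctrl
go([612,-233,350],34)
d=ctrl.get_image("wrist"); np.savez("e.npz",**d); cv2.imwrite("pics/e.png",d["img"][:,:,::-1])
E
```

```text
t 6.92 at [ 609.9 -233.9  349.5] toolz yaw 33.6 shift xyz [-0.5 -0.4  2.3]
turn about tool x (down):  -0.007 q6 -0.9708515980967334
F [-0.2  -0.12 -3.07] w 11.9
```

View pics/e.png

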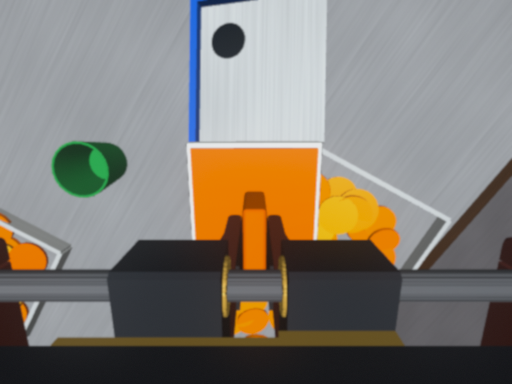

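```bash
python3 - <<'E'
from h import *
np.set_printoptions(precision=1,suppress=True)
# plane fit per image; window centroid; fence points in bed frame
def frame(fall):
    th=np.radians(18); f=np.radians(fall)
    n=np.array([np.sin(th)*np.cos(f),np.sin(th)*np.sin(f),np.cos(th)])
    e=np.array([-np.cos(th)*np.cos(f),-np.cos(th)*np.sin(f),np.sin(th)])
    x=R.from_rotvec(-np.pi/4*n).apply(e); return np.c_[x,np.cross(n,x),n]
for n in ["a_scene","a_side","e"]:
    d=np.load(f"{n}.npz"); W=pts(d); M=masks(d["img"]); hsv=cv2.cvtColor(d["img"],cv2.COLOR_RGB2HSV)
    m=(hsv[...,1]<40)&(hsv[...,2]>150)&(W[...,2]>50)&(W[...,2]<140)&(W[...,0]>400)&(W[...,0]<720)&(abs(W[...,1]+100)<180)
    cs=max(comps(m),key=lambda c:c[1][4])[0]; me=cv2.erode(cs.astype(np.uint8),np.ones((3,3)))>0
    Q=W[me]; c=Q.mean(0); u,s,vt=np.linalg.svd(Q-c,full_matrices=False); nn=vt[2]*np.sign(vt[2][2])
    fall=np.degrees(np.arctan2(nn[1],nn[0]))
    print(n,"c",c,"tilt",np.degrees(np.arccos(nn[2])).round(2),"fall",fall.round(2))
    # window: dark px close to the plane
    dk=(hsv[...,2]<70)&(abs((W-c)@nn)<8)&(np.linalg.norm(W-c,axis=2)<150)
    w=max(comps(dk,20),key=lambda q:q[1][4]); wc=w[2]
    K,T=d["mtx"],d["world_from_camera"]
    def onplane(uv,off=0):
        r=np.c_[(uv[:,0]-K[0,2])/K[0,0],(uv[:,1]-K[1,2])/K[1,1],np.ones(len(uv))]@T[:3,:3].T
        o=T[:3,3]; return o+r*(((c+nn*off-o)@nn)/(r@nn))[:,None]
    wp=onplane(wc[None])[0]; print(" window px",wc,"world",wp)
    F=frame(fall); o=wp-F@[50,40,0]; print(" origin from window (z should be 50)",o,"x yaw",np.degrees(np.arctan2(F[1,0],F[0,0])).round(2),"y yaw",np.degrees(np.arctan2(F[1,1],F[0,1])).round(2))
    B=(W[M["blue"]]-o)@F; B=B[~np.isnan(B[:,0])]
    L=B[(B[:,0]>30)&(abs(B[:,1])<25)]; S=B[(B[:,1]>30)&(abs(B[:,0])<25)]
    for nm,X,i in (("long y",L,1),("short x",S,0)):
        if len(X)>5:
            t=X[X[:,2]>11]; print("  ",nm,np.percentile(X[:,i],[3,50,97]),"z",np.percentile(X[:,2],[3,97]),"extent",X[:,1-i].max(), "slope",np.polyfit(t[:,1-i],t[:,i],1)[0] if len(t)>5 else 0)
    # bed edges
    cn=max(cv2.findContours(cs.astype(np.uint8),0,cv2.CHAIN_APPROX_NONE)[0],key=len)
    ap=cv2.approxPolyDP(cn,4,True)[:,0]; print("  bed corners",(((onplane(ap.astype(float))-o)@F)[:,:2]).tolist())
E
```

```text
a_scene c [ 559.2 -132.4   92.4] tilt 18.04 fall 169.09
 window px [204.1 177.7] world [ 484.8 -114.1   67.5]
 origin from window (z should be 50) [426.7 -95.7  47.9] x yaw -57.35 y yaw 35.53
   long y [-7.2  0.4  3.6] z [ 2.2 14.8] extent 193.54427318795797 slope 0.0024649673076949743
   short x [-7.4  0.5  3.7] z [ 3.2 15.4] extent 172.61810339687398 slope 0.0043099249733066225
  bed corners [[3.303098685006467, 165.9582515739798], [6.420748980372139, 4.007571172699807], [188.88015501753696, 4.371649918805372], [187.15913324205422, 169.47201506480368]]
a_side c [ 554.3 -134.1   93.3] tilt 18.04 fall 169.08
 window px [215.8 227.3] world [ 485.4 -117.8   70.2]
 origin from window (z should be 50) [427.4 -99.4  50.6] x yaw -57.36 y yaw 35.51
   long y [-9.4 -8.1 -4. ] z [-2.8 17.6] extent 191.91105193631432 slope 0.004526018376333895
   short x [-7.8 -1.7  2.6] z [ 4.5 17. ] extent 165.1188027468319 slope 0.004068049585279507
  bed corners [[7.317250275386115, 169.63226261437504], [1.4914599996080555, 8.797160925781398], [184.73984498857857, 4.548147361629644], [186.34464440857508, 168.219862467355]]
e c [ 551.2 -124.5   92.5] tilt 17.93 fall 169.27
 window px [227.9  40.1] world [ 484.1 -114.5   70.6]
 origin from window (z should be 50) [426.  -96.3  50.9] x yaw -57.17 y yaw 35.71
   long y [-9.3 -3.2  0.7] z [ 7.8 15.3] extent 187.04289546691496 slope 0.00012450912985527158
   short x [-0.1  0.6  1.5] z [4.3 9.8] extent 54.94462544129315 slope 0
  bed corners [[0.5985314496215131, 1.574704234656122], [186.21370342413422, -0.4823400448230346], [190.88140926869326, 169.9050964308428], [12.250827715045864, 169.20456620652004], [-0.13768038977598565, 71.64135923467894]]
```

```bash
cat >> h.py <<'E'
def bed(fall=169.1):
    th=np.radians(18); f=np.radians(fall)
    n=np.array([np.sin(th)*np.cos(f),np.sin(th)*np.sin(f),np.cos(th)])
    e=np.array([-np.cos(th)*np.cos(f),-np.cos(th)*np.sin(f),np.sin(th)])
    x=R.from_rotvec(-np.pi/4*n).apply(e); return np.c_[x,np.cross(n,x),n]
BO=np.array([426.5,-96.7,50.])
E
python3 - <<'E'
from h import *
np.set_printoptions(precision=1,suppress=True)
F=bed(); print("bed axes\n",F.round(3))
xp=F[:,0]; yaw=np.degrees(np.arctan2(xp[1],xp[0]))+90; print("toolz yaw",yaw)
yp=np.array([np.cos(np.radians(yaw)),np.sin(np.radians(yaw)),0]); npp=np.cross(xp,yp)
print("yp in bed",F.T@yp)
s=(F.T@yp)
for zc,lab in ((-(-40)*abs(s[2]) ,"pivoted")):0
zc=-40*s[2]; cen=BO+F@[105,101,abs(zc)]
print("zc",zc)
tcp=cen+36*npp-[0,0,12.3]; print("TCP pivoted",tcp, "in bed",F.T@(tcp-BO))
tcp0=tcp.copy(); tcp0[2]+=11.5+0.0
print("first touch approx z: ",tcp0[2])
go(tcp+[0,0,60],yaw)
E
```

```text
bed axes
 [[ 0.5  0.8 -0.3]
 [-0.8  0.6  0.1]
 [ 0.2  0.2  1. ]]
toolz yaw 32.66300059957309
yp in bed [-0.   1.  -0.2]Traceback (most recent call last):
  File "<stdin>", line 8, in <module>
TypeError: cannot unpack non-iterable numpy.float64 object
```

```bash
python3 - <<'E'
from h import *
np.set_printoptions(precision=1,suppress=True)
F=bed(); xp=F[:,0]; yaw=np.degrees(np.arctan2(xp[1],xp[0]))+90
yp=np.array([np.cos(np.radians(yaw)),np.sin(np.radians(yaw)),0]); npp=np.cross(xp,yp)
zc=40*abs((F.T@yp)[2]); cen=BO+F@[105,101,zc]
tcp=cen+36*npp-[0,0,12.3]; print("zc",zc,"cen",cen,"TCP pivoted",tcp, "in bed",F.T@(tcp-BO))
go(tcp+[0,0,60],yaw)
E
```

```text
zc 8.956759191780531 cen [ 559.3 -125.2  103.5] TCP pivoted [ 555.  -118.5  126.4] in bed [102.3 106.4  32.3]
t 6.97 at [ 609.9 -233.6  349.5] toolz yaw 33.61 shift xyz [164.6 124.   19.4]
turn about tool x (down):  0.0164 q6 -0.9705841138380773
F [-0.4  0.5 -3.1] w 11.7
```

Emit:
send_rows(
  rows=[
    [0,31,5,0.016],
    [0,31,5,0],
    [0,31,5,0],
    [0,28,4,0],
    [30,0,0,0],
    [35,0,0,0],
    [35,0,0,0],
    [35,0,0,0],
    [10,0,0,0],
    [0,0,0,0],
  ],
)

```text
t: 7.8
ee_pos: [555.3, -108.2, 205.0]
orientation: [-0.461, 1.524, 0.473]
ft_force: [0.6, -0.5, -2.3]
width: 11.9
```

```bash
python3 - <<'E'
from h import *
go([555,-118.5,155],32.66)
A,p,o=tool(); print(A.round(3))
E
```

```text
t 7.8 at [ 555.3 -108.2  205. ] toolz yaw 34.13 shift xyz [49.9 -8.8 -5.9]
turn about tool x (down):  0.0256 q6 -0.8146273422250452
F [ 0.62 -0.47 -2.3 ] w 11.9
[[-0.007 -0.561  0.828]
 [ 0.006  0.828  0.561]
 [-1.     0.009 -0.002]]
```

Emit:
send_rows(
  rows=[
    [0,-8.8,-5.9,0.025],
    [0,0,0,0],
    [18,0,0,0],
    [18,0,0,0],
    [10,0,0,0],
    [0,0,0,0],
  ],
)

```text
t: 8.3
ee_pos: [562.5, -121.9, 168.4]
orientation: [-0.446, 1.515, 0.445]
ft_force: [-0.7, -0.8, -4.3]
width: 11.8
```

```bash
python3 - <<'E'
from h import *
go([555,-118.5,145],32.66)
from workcell import ctrl
for n in ("side","scene"):
    d=ctrl.get_image(n); cv2.imwrite(f"pics/f_{n}.png",cv2.resize(d["img"][120:290,140:340,::-1],None,fx=3.5,fy=3.5))
E
```

```text
t 8.3 at [ 562.5 -121.9  168.4] toolz yaw 32.61 shift xyz [23.3  7.  -4.7]
turn about tool x (down):  -0.0009 q6 -0.8090794749010042
F [-0.7  -0.79 -4.27] w 11.8
```

View pics/f_side.png

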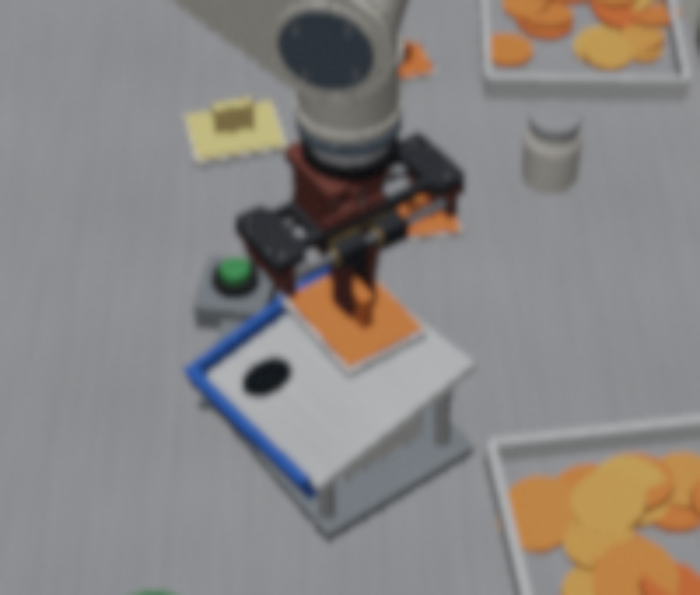

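Emit:
send_rows(
  rows=[
    [0,6,-4,0],
    [0,0,0,0],
    [6,0,0,0],
    [6,0,0,0],
    [6,0,0,0],
    [0,0,0,0],
  ],
)

```text
t: 8.9
ee_pos: [558.7, -119.4, 154.9]
orientation: [-0.449, 1.506, 0.441]
ft_force: [-0.4, 0.7, -2.5]
width: 11.9
```

```bash
python3 - <<'E'
from h import *
go([555,-118.5,140],32.66)
E
```

```text
t 8.9 at [ 558.7 -119.4  154.9] toolz yaw 32.62 shift xyz [14.8  2.9 -2.9]
turn about tool x (down):  -0.0007 q6 -0.8067945564798441
F [-0.4   0.74 -2.48] w 11.9
```

Emit:
send_rows(
  rows=[
    [5,3,-3,0],
    [5,0,0,0],
    [2,0,0,0],
    [0,0,0,0],
  ],
)

```text
t: 9.23
ee_pos: [553.8, -118.2, 140.4]
orientation: [-0.448, 1.508, 0.442]
ft_force: [0.3, -0.1, -3.2]
width: 12.1
```

Emit:
send_rows(
  rows=[
    [2,0,0,0],
    [2,0,0,0],
    [0,0,0,0],
  ],
)

```text
t: 9.48
ee_pos: [553.9, -118.2, 135.8]
orientation: [-0.448, 1.508, 0.442]
ft_force: [-0.2, -1.1, -3.3]
width: 11.7
```

```bash
python3 - <<'E'
from h import *
go([555,-118.5,126],32.66)
A,p,o=tool();print(A.round(3))
E
```

```text
t 9.48 at [ 553.9 -118.2  135.8] toolz yaw 32.62 shift xyz [ 9.8 -0.8  0.6]
turn about tool x (down):  -0.0006 q6 -0.8070959156822107
F [-0.19 -1.06 -3.31] w 11.7
[[ 0.016 -0.539  0.842]
 [ 0.001  0.842  0.539]
 [-1.    -0.008  0.014]]
```

Emit:
send_rows(
  rows=[
    [1.5,0,0,0],
    [0,0,0,0],
  ],
)

```text
t: 9.65
ee_pos: [554.4, -118.3, 134.8]
orientation: [-0.448, 1.508, 0.442]
ft_force: [-1.7, -0.1, -0.8]
width: 11.5
```

Emit:
send_rows(
  rows=[
    [1.5,0,0,0],
    [0,0,0,0],
  ],
)

```text
t: 9.82
ee_pos: [554.5, -118.2, 134.3]
orientation: [-0.448, 1.507, 0.442]
ft_force: [-1.5, 0.6, -0.9]
width: 12.0
```

Emit:
send_rows(
  rows=[
    [1.5,0,0,0],
    [0,0,0,0],
  ],
)

```text
t: 9.98
ee_pos: [554.6, -118.1, 133.9]
orientation: [-0.449, 1.506, 0.441]
ft_force: [-1.5, 0.6, -0.5]
width: 12.0
```

Emit:
send_rows(
  rows=[
    [4,0,0,0],
    [4,0,0,0],
  ],
)

```text
t: 10.15
ee_pos: [554.7, -117.6, 127.3]
orientation: [-0.448, 1.506, 0.442]
ft_force: [-6.3, 2.2, 7.8]
width: 12.2
```

Emit:
send_rows(
  rows=[
    [5,0,0,0],
    [5,0,0,0],
  ],
)

```text
t: 10.32
ee_pos: [553.5, -118.1, 119.4]
orientation: [-0.449, 1.508, 0.442]
ft_force: [-16.7, -5.1, 26.8]
width: 13.6
```

Emit:
send_rows(
  rows=[
    [0,0,0,0],
  ],
)

```text
t: 10.4
ee_pos: [553.7, -118.2, 120.2]
orientation: [-0.45, 1.507, 0.442]
ft_force: [-1.4, 5.0, 8.2]
width: 13.5
```

```bash
python3 - <<'E'
from h import *
go([555,-118.5,126],32.66)
from workcell import ctrl
d=ctrl.get_image("side"); np.savez("g.npz",**d); cv2.imwrite("pics/g.png",cv2.resize(d["img"][170:270,180:300,::-1],None,fx=6,fy=6,interpolation=2))
d=ctrl.get_image("scene"); cv2.imwrite("pics/g2.png",cv2.resize(d["img"][130:240,150:270,::-1],None,fx=5,fy=5,interpolation=2))
E
```

```text
t 10.4 at [ 553.7 -118.2  120.2] toolz yaw 32.68 shift xyz [-5.7 -1.   1. ]
turn about tool x (down):  0.0004 q6 -0.8079919099499
F [-1.42  5.    8.21] w 13.5
```

View pics/g.png

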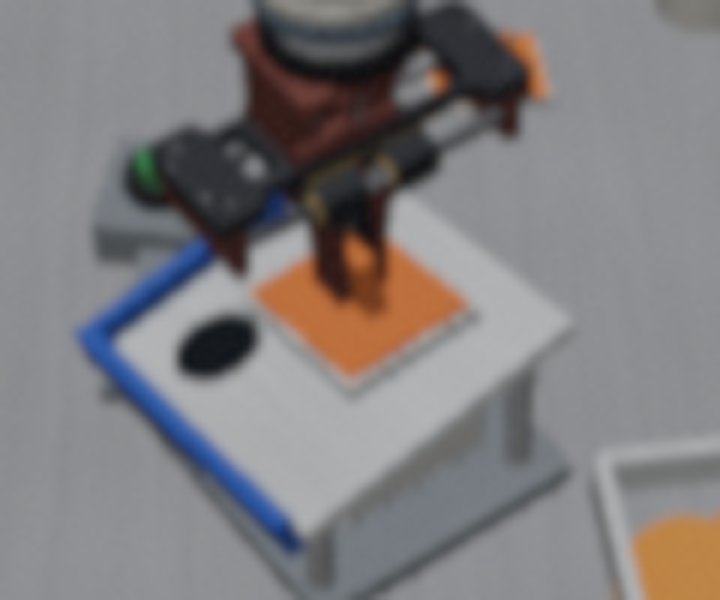

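View pics/g2.png

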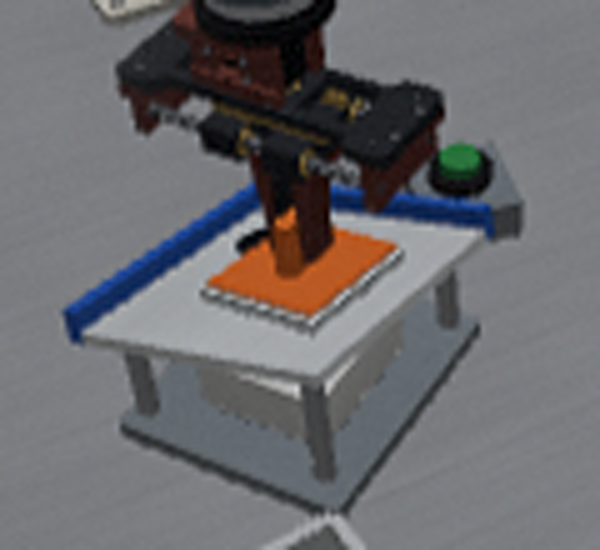

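Emit:
send_rows(
  rows=[
    [0,0,0,0],
    [-38,0,-4,0],
    [-41,0,0,0],
    [-30,0,0,0],
    [0,0,0,0],
    [0,0,0,0],
    [0,0,0,0],
    [0,0,0,0],
  ],
  fingers=1,
)

```text
t: 11.17
ee_pos: [549.7, -121.1, 231.7]
orientation: [-0.45, 1.506, 0.441]
ft_force: [0.2, -0.0, 0.1]
width: 63.1
```

```bash
python3 - <<'E'
from h import *
go([555,-118.5,126],32.66)
from workcell import ctrl
d=ctrl.get_image("side"); np.savez("i1.npz",**d); cv2.imwrite("pics/i.png",cv2.resize(d["img"][170:270,180:300,::-1],None,fx=6,fy=6,interpolation=2))
d=ctrl.get_image("scene");np.savez("i2.npz",**d); cv2.imwrite("pics/i2.png",cv2.resize(d["img"][130:240,150:270,::-1],None,fx=5,fy=5,interpolation=2))
E
```

```text
t 11.17 at [ 549.7 -121.1  231.7] toolz yaw 32.68 shift xyz [105.8   0.5   4.3]
turn about tool x (down):  0.0004 q6 -0.8127376028596536
F [ 0.15 -0.    0.09] w 63.1
```

View pics/i.png

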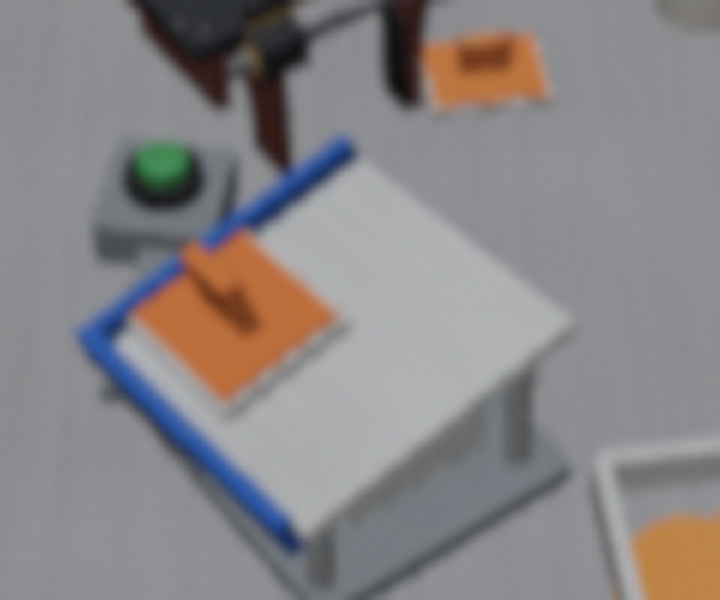

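View pics/i2.png

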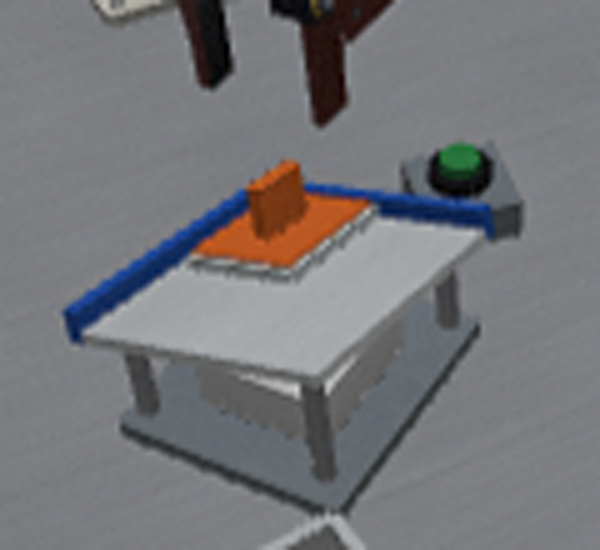

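Emit:
send_rows(
  rows=[
    [0,0,0,0],
    [0,0,0,0],
    [0,0,0,0],
    [0,0,0,0],
    [0,0,0,0],
    [0,0,0,0],
    [0,0,0,0],
    [0,0,0,0],
    [0,0,0,0],
    [0,0,0,0],
  ],
  fingers=0,
)

```text
t: 12.1
ee_pos: [547.6, -120.6, 227.0]
orientation: [-0.448, 1.514, 0.445]
ft_force: [0.2, 0.7, 0.2]
width: 11.5
```

```bash
cat >> h.py <<'E'
def plate(names=("side","scene"),save=None):
    from workcell import ctrl
    F=bed()
    for n in names:
        d=ctrl.get_image(n); 
        if save: cv2.imwrite(f"pics/{save}_{n}.png",cv2.resize(d["img"][130:270,150:300,::-1],None,fx=4.2,fy=4.2,interpolation=2) if n!="wrist" else d["img"][:,:,::-1]); np.savez(f"{save}_{n}.npz",**d)
        B=(pts(d)-BO)@F; m=masks(d["img"]); m=m["orange"]|m["yellow"]
        m&=(abs(B[...,0]-95)<110)&(abs(B[...,1]-85)<100)&(B[...,2]>-5)&(B[...,2]<60)
        P=B[m]; T=P[(P[:,2]>7)&(P[:,2]<17)]; U=P[P[:,2]>42]
        f=lambda X:[np.round(v,1) for v in cv2.minAreaRect(X[:,:2].astype(np.float32))] if len(X)>8 else None
        print(n,"slab",f(T),len(T),"ribtop",f(U),len(U),"edges x",np.percentile(T[:,0],[1,99]).round(1),"y",np.percentile(T[:,1],[1,99]).round(1))
E
python3 - <<'E'
from h import *
go([555,-118.5,126],32.66)
plate(("side","scene","wrist"),"j")
E
```

```text
t 12.1 at [ 547.6 -120.6  227. ] toolz yaw 32.69 shift xyz [101.1  -1.8   6.4]
turn about tool x (down):  0.0005 q6 -0.812732760443963
F [0.15 0.69 0.21] w 11.5
side slab [array([53.7, 47.6]), array([90.8, 65.9]), np.float64(1.0)] 333 ribtop [array([57.3, 48.1]), array([39.7, 11.7]), np.float64(1.5)] 37 edges x [10.4 96.3] y [15.4 79.4]
scene slab [array([49.9, 50.6]), array([74.6, 95.9]), np.float64(88.6)] 221 ribtop [array([51.6, 52.6]), array([40.6, 11.5]), np.float64(1.4)] 28 edges x [ 3.7 95.2] y [14.4 87. ]
wrist slab [array([49.7, 48.5]), array([92.3, 74. ]), np.float64(0.1)] 5114 ribtop [array([50.1, 49.7]), array([12.2, 43.9]), np.float64(88.9)] 698 edges x [ 4.4 95.8] y [12.9 84.9]
```

View pics/j_wrist.png

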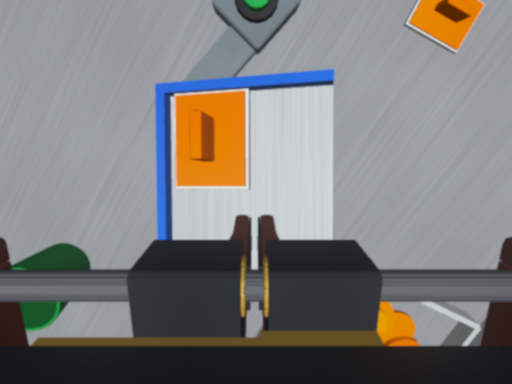

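View pics/j_scene.png

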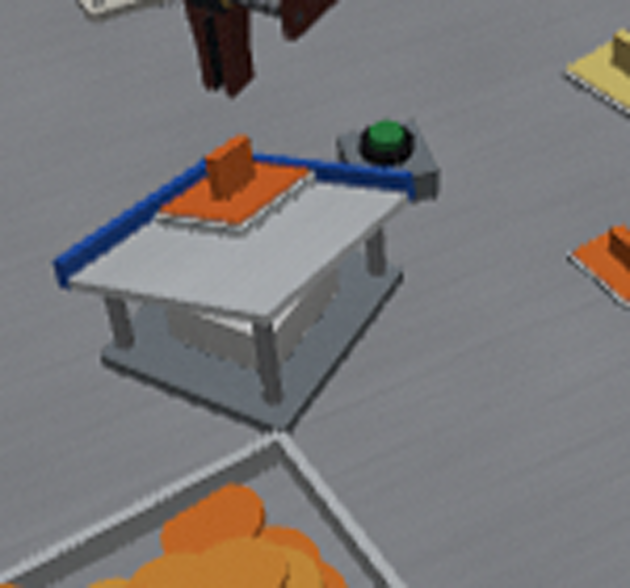

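```bash
python3 - <<'E'
from h import *
F=bed()
t=BO+F@[50,114,0]; print(t.round(1)); go([t[0],t[1],150],32.66)
print("bed -y in tool",(tool()[0].T@-F[:,1]).round(3),"-x",(tool()[0].T@-F[:,0]).round(3))
E
```

```text
[543.4 -73.1  85.8]
t 12.25 at [ 547.5 -120.5  227. ] toolz yaw 32.69 shift xyz [77.  42.5 21.3]
turn about tool x (down):  0.0005 q6 -0.81272334304589
F [-0.42  0.19 -0.8 ] w 0.6
bed -y in tool [ 0.209 -0.048 -0.977] -x [ 0.214  0.977 -0.002]
```

Emit:
send_rows(
  rows=[
    [0,21,11,0],
    [0,21,10,0],
    [0,0,0,0],
    [25,0,0,0],
    [25,0,0,0],
    [25,0,0,0],
    [0,0,0,0],
    [0,0,0,0],
  ],
)

```text
t: 12.92
ee_pos: [546.5, -74.4, 152.6]
orientation: [-0.451, 1.507, 0.442]
ft_force: [-0.0, -0.7, 0.7]
width: 0.3
```

```bash
python3 - <<'E'
from h import *
go([543.4,-73.1,102],32.66)
A,p,o=tool(); print(A.round(3))
E
```

```text
t 12.92 at [546.5 -74.4 152.6] toolz yaw 32.74 shift xyz [50.5  3.3 -2.7]
turn about tool x (down):  0.0014 q6 -0.7309458909455404
F [-0.03 -0.74  0.68] w 0.3
[[ 0.018 -0.541  0.841]
 [-0.001  0.841  0.541]
 [-1.    -0.01   0.015]]
```

Emit:
send_rows(
  rows=[
    [20,3,-2.7,0],
    [15,0,0,0],
    [12,0,0,0],
    [0,0,0,0],
    [0,0,0,0],
  ],
)

```text
t: 13.33
ee_pos: [547.7, -75.6, 109.8]
orientation: [-0.453, 1.5, 0.438]
ft_force: [1.2, 0.4, 0.5]
width: 0.3
```

```bash
python3 - <<'E'
from h import *
go([543.4,-73.1,95],32.66)
A,p,o=tool(); print(((p-BO)@bed()).round(1))
E
```

```text
t 13.33 at [547.7 -75.6 109.8] toolz yaw 32.71 shift xyz [14.6  4.6 -2.6]
turn about tool x (down):  0.0008 q6 -0.7318506418725484
F [1.21 0.36 0.52] w 0.3
[ 59.5 121.3  21.3]
```

Emit:
send_rows(
  rows=[
    [3,4.5,-2.5,0],
    [3,0,0,0],
    [3,0,0,0],
    [0,0,0,0],
  ],
)

```text
t: 13.67
ee_pos: [545.1, -73.4, 103.3]
orientation: [-0.455, 1.496, 0.436]
ft_force: [0.3, 0.1, 0.1]
width: 0.4
```

```bash
python3 - <<'E'
from h import *
go([543.4,-73.1,95],32.66)
A,p,o=tool(); print(((p-BO)@bed()).round(1),A.round(3))
E
```

```text
t 13.67 at [545.1 -73.4 103.3] toolz yaw 32.7 shift xyz [ 8.2  1.4 -1.4]
turn about tool x (down):  0.0008 q6 -0.7285473239616506
F [0.25 0.13 0.05] w 0.4
[ 55.  119.   16.1] [[ 0.031 -0.54   0.841]
 [-0.003  0.842  0.54 ]
 [-1.    -0.019  0.024]]
```

Emit:
send_rows(
  rows=[
    [3,3,-1,0],
    [2.5,0,0,0],
    [0,0,0,0],
  ],
)

```text
t: 13.92
ee_pos: [543.1, -71.3, 97.9]
orientation: [-0.455, 1.494, 0.435]
ft_force: [-0.9, 0.2, -0.4]
width: 0.4
```

Emit:
send_rows(
  rows=[
    [1.5,0,0,0],
    [0,0,0,0],
  ],
)

```text
t: 14.08
ee_pos: [543.0, -71.2, 96.1]
orientation: [-0.455, 1.495, 0.436]
ft_force: [0.6, 0.5, 0.2]
width: 0.6
```

Emit:
send_rows(
  rows=[
    [1.5,0,0,0],
    [0,0,0,0],
  ],
)

```text
t: 14.25
ee_pos: [543.2, -71.2, 94.5]
orientation: [-0.455, 1.495, 0.436]
ft_force: [0.1, -0.8, 0.1]
width: 0.3
```

```bash
python3 - <<'E'
from h import *
A,p,o=tool(); print(((p-BO)@bed()).round(1),A.round(3),o["ft_force"])
E
```

```text
[ 50.2 116.8   8.4] [[ 0.032 -0.54   0.841]
 [-0.003  0.841  0.54 ]
 [-0.999 -0.02   0.025]] [ 0.14386239 -0.76496655  0.12623567]
```

Emit:
send_rows(
  rows=[
    [1.2,0,0,0],
    [0,0,0,0],
  ],
)

```text
t: 14.42
ee_pos: [543.2, -71.2, 93.1]
orientation: [-0.455, 1.495, 0.436]
ft_force: [-1.2, -0.0, -0.3]
width: -0.1
```

Emit:
send_rows(
  rows=[
    [1.2,0,0,0],
    [0,0,0,0],
  ],
)

```text
t: 14.58
ee_pos: [543.4, -71.3, 91.8]
orientation: [-0.455, 1.495, 0.436]
ft_force: [-0.4, -1.0, -1.0]
width: 0.3
```

Emit:
send_rows(
  rows=[
    [1.2,0,0,0],
    [0,0,0,0],
  ],
)

```text
t: 14.75
ee_pos: [543.5, -71.3, 90.5]
orientation: [-0.455, 1.494, 0.436]
ft_force: [0.2, -0.6, 0.2]
width: 0.6
```

```bash
python3 - <<'E'
from h import *
A,p,o=tool(); print(((p-BO)@bed()).round(1),o["ft_force"])
from workcell import ctrl
for n in ("scene","side"):
  d=ctrl.get_image(n); cv2.imwrite(f"pics/k_{n}.png",cv2.resize(d["img"][150:260,170:290,::-1],None,fx=5,fy=5,interpolation=2))
E
```

```text
[ 49.6 116.1   4.5] [ 0.21621186 -0.6247355   0.21836977]
```

View pics/k_scene.png

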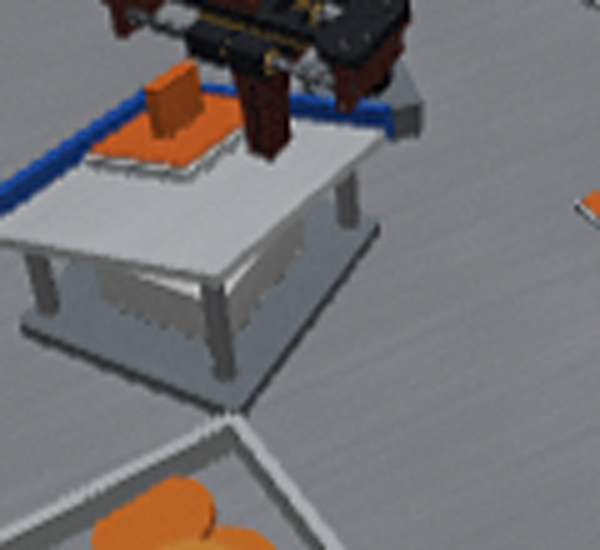

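View pics/k_side.png

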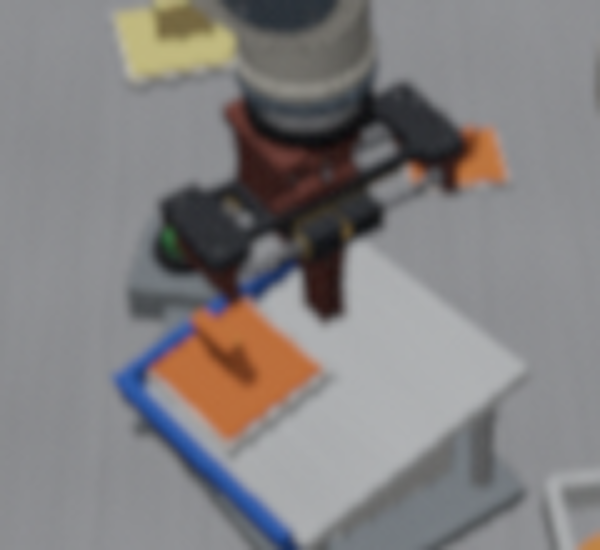

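Emit:
send_rows(
  rows=[
    [0.8,-0.2,-4,0],
    [0.8,-0.2,-4,0],
    [0,0,0,0],
  ],
)

```text
t: 15.1
ee_pos: [536.6, -76.3, 88.8]
orientation: [-0.456, 1.494, 0.436]
ft_force: [0.0, 0.3, 0.3]
width: 0.5
```

Emit:
send_rows(
  rows=[
    [0.4,-0.1,-1.5,0],
    [0.4,-0.1,-1.5,0],
    [0,0,0,0],
  ],
)

```text
t: 15.35
ee_pos: [533.5, -78.6, 87.8]
orientation: [-0.455, 1.494, 0.435]
ft_force: [0.0, -0.3, 0.3]
width: 0.5
```

```bash
python3 - <<'E'
from h import *
A,p,o=tool(); print(((p-BO)@bed()).round(1),o["ft_force"],(bed().T@o["ft_force"]).round(1))
E
```

```text
[ 49.7 103.5   4.5] [ 0.01850704 -0.33857958  0.26269301] [ 0.3 -0.1  0.2]
```

Emit:
send_rows(
  rows=[
    [0.3,0,-1.2,0],
    [0.3,-0.1,-1.2,0],
    [0,0,0,0],
  ],
)

```text
t: 15.6
ee_pos: [531.4, -80.2, 87.1]
orientation: [-0.455, 1.494, 0.435]
ft_force: [0.3, -0.6, -0.2]
width: 0.3
```

Emit:
send_rows(
  rows=[
    [0.3,0,-1.2,0],
    [0.3,-0.1,-1.2,0],
  ],
)

```text
t: 15.77
ee_pos: [529.6, -81.6, 86.5]
orientation: [-0.455, 1.494, 0.435]
ft_force: [0.6, 1.0, 0.4]
width: 0.3
```

Emit:
send_rows(
  rows=[
    [0.3,0,-1.2,0],
    [0.3,-0.1,-1.2,0],
  ],
)

```text
t: 15.93
ee_pos: [527.7, -83.1, 85.8]
orientation: [-0.455, 1.494, 0.435]
ft_force: [0.5, -0.3, 0.2]
width: 0.6
```

```bash
python3 - <<'E'
from h import *
A,p,o=tool(); print(((p-BO)@bed()).round(1),o["ft_force"],(bed().T@o["ft_force"]).round(1))
plate(("side","scene"),"l")
E
```

```text
[49.9 95.9  4.2] [ 0.5369682  -0.32215106  0.18477138] [ 0.6  0.3 -0. ]
side slab [array([54.3, 46. ]), array([89.4, 66.9]), np.float64(0.3)] 338 ribtop [array([60. , 46.8]), array([11.3, 29.2]), np.float64(88.6)] 29 edges x [10.9 96.5] y [13.1 77.9]
scene slab [array([52.2, 48.1]), array([93.3, 72.5]), np.float64(2.0)] 171 ribtop [array([63.7, 63.3]), array([58.9, 33.8]), np.float64(47.5)] 26 edges x [ 8.4 96.6] y [13.2 84.6]
```

Emit:
send_rows(
  rows=[
    [0.2,0,-1.0,0],
    [0.2,0,-1.0,0],
  ],
)

```text
t: 16.2
ee_pos: [525.9, -84.2, 85.4]
orientation: [-0.455, 1.494, 0.435]
ft_force: [0.1, -0.5, -0.7]
width: 0.5
```

Emit:
send_rows(
  rows=[
    [0.2,0,-1.0,0],
    [0.2,0,-1.0,0],
  ],
)

```text
t: 16.37
ee_pos: [524.3, -85.4, 84.9]
orientation: [-0.455, 1.493, 0.435]
ft_force: [0.3, -0.4, -0.3]
width: 0.5
```

Emit:
send_rows(
  rows=[
    [0.2,0,-1.0,0],
    [0.2,0,-1.0,0],
  ],
)

```text
t: 16.53
ee_pos: [522.5, -86.6, 84.5]
orientation: [-0.455, 1.493, 0.435]
ft_force: [-0.8, 0.2, -0.2]
width: 0.1
```

```bash
python3 - <<'E'
from h import *
A,p,o=tool(); print(((p-BO)@bed()).round(1),o["ft_force"],(bed().T@o["ft_force"]).round(1))
plate(("side","scene"),"l")
E
```

```text
[49.8 89.5  4.3] [-0.83434307  0.17737882 -0.20078944] [-0.6 -0.6  0.1]
side slab [array([52.6, 38.8]), array([90.6, 67.3]), np.float64(1.6)] 341 ribtop [array([59.5, 40. ]), array([10.4, 31.5]), np.float64(88.6)] 30 edges x [ 9.5 96. ] y [ 7.3 71.9]
scene slab [array([52.7, 38.2]), array([91.6, 78.7]), np.float64(2.8)] 168 ribtop [array([53.2, 63.9]), array([39. , 50.8]), np.float64(2.1)] 28 edges x [13.8 95.8] y [ 0.4 77.8]
```

Emit:
send_rows(
  rows=[
    [0.2,0,-0.8,0],
  ],
)

```text
t: 16.72
ee_pos: [521.8, -87.1, 84.3]
orientation: [-0.455, 1.493, 0.435]
ft_force: [2.0, 2.8, 0.9]
width: 0.2
```

Emit:
send_rows(
  rows=[
    [0.2,0,-0.8,0],
  ],
)

```text
t: 16.8
ee_pos: [521.8, -87.2, 84.3]
orientation: [-0.455, 1.492, 0.435]
ft_force: [2.7, 5.6, 1.8]
width: 0.4
```

Emit:
send_rows(
  rows=[
    [0.2,0,-0.8,0],
  ],
)

```text
t: 16.88
ee_pos: [521.8, -87.2, 84.3]
orientation: [-0.454, 1.49, 0.434]
ft_force: [2.7, 5.6, 1.1]
width: 0.1
```

Emit:
send_rows(
  rows=[
    [0.2,0,-0.8,0],
  ],
)

```text
t: 16.97
ee_pos: [521.8, -87.2, 84.3]
orientation: [-0.454, 1.489, 0.434]
ft_force: [2.0, 3.9, 0.2]
width: 0.4
```

Emit:
send_rows(
  rows=[
    [0.2,0,-1.2,0],
  ],
)

```text
t: 17.05
ee_pos: [521.8, -87.3, 84.4]
orientation: [-0.453, 1.487, 0.434]
ft_force: [2.9, 6.7, 0.3]
width: 0.5
```

Emit:
send_rows(
  rows=[
    [0.2,0,-1.2,0],
  ],
)

```text
t: 17.13
ee_pos: [521.9, -87.3, 84.4]
orientation: [-0.453, 1.484, 0.433]
ft_force: [3.5, 5.5, -0.9]
width: 0.5
```

```bash
python3 - <<'E'
from h import *
A,p,o=tool(); print(((p-BO)@bed()).round(1),o["ft_force"],(bed().T@o["ft_force"]).round(1))
print("pushdir",(A.T@-bed()[:,1]).round(3),A.round(3))
E
```

```text
[50.  88.6  4.3] [ 3.51695199  5.50017321 -0.86975753] [-2.9  5.7 -1.6]
pushdir [ 0.185 -0.046 -0.982] [[ 0.042 -0.538  0.842]
 [-0.     0.843  0.539]
 [-0.999 -0.023  0.035]]
```

Emit:
send_rows(
  rows=[
    [0.3,0,-1.5,0],
    [0.3,0,-1.5,0],
  ],
)

```text
t: 17.3
ee_pos: [522.0, -87.5, 84.5]
orientation: [-0.452, 1.479, 0.432]
ft_force: [3.3, 6.0, 0.2]
width: 0.4
```

Emit:
send_rows(
  rows=[
    [0.3,0,-1.6,0],
    [0.3,0,-1.6,0],
  ],
)

```text
t: 17.47
ee_pos: [522.2, -87.7, 84.6]
orientation: [-0.45, 1.473, 0.432]
ft_force: [3.6, 7.2, -0.3]
width: 0.5
```

```bash
python3 - <<'E'
from h import *
A,p,o=tool(); print(((p-BO)@bed()).round(1),o["ft_force"],(bed().T@o["ft_force"]).round(1))
print("dirs",(A.T@bed()).round(3),A.round(3))
E
```

```text
[50.5 88.6  4.4] [ 3.6140462   7.1877192  -0.27455084] [-4.1  6.9 -0.9]
dirs [[-0.193 -0.174 -0.966]
 [-0.981  0.047  0.187]
 [ 0.012  0.984 -0.18 ]] [[ 0.053 -0.536  0.842]
 [ 0.003  0.844  0.537]
 [-0.999 -0.026  0.046]]
```

Emit:
send_rows(
  rows=[
    [-0.3,0,1.5,0],
    [-0.8,0,5,0],
    [-3,0,8,0],
    [-20,0,0,0],
    [-30,0,0,0],
    [-30,0,0,0],
    [0,0,0,0],
    [0,0,0,0],
  ],
)

```text
t: 18.13
ee_pos: [531.3, -78.4, 172.4]
orientation: [-0.451, 1.477, 0.433]
ft_force: [-0.3, -0.4, 0.6]
width: 0.7
```

```bash
python3 - <<'E'
from h import *
F=bed(); t=BO+F@[132,40,0]; print(t)
go([t[0],t[1],175],32.66)
A,p,o=tool(); print(A.round(3))
plate(("side","scene","wrist"),"m")
E
```

```text
[ 527.78153133 -182.45279064   87.5833781 ]
t 18.13 at [531.3 -78.4 172.4] toolz yaw 32.57 shift xyz [ -3.  -85.9 -58.8]
turn about tool x (down):  -0.0016 q6 -0.7521579321769127
F [-0.27 -0.36  0.59] w 0.7
[[ 0.048 -0.537  0.842]
 [ 0.003  0.843  0.538]
 [-0.999 -0.024  0.042]]
side slab [array([54.3, 39.1]), array([89.4, 65.5]), np.float64(0.0)] 332 ribtop [array([57.3, 38.8]), array([36.5, 11.1]), np.float64(5.0)] 34 edges x [11.  97.6] y [ 6.7 70.3]
scene slab [array([48.1, 40.1]), array([ 79.4, 100.7]), np.float64(89.5)] 223 ribtop [array([51.3, 43.7]), array([ 9.7, 43.1]), np.float64(89.7)] 26 edges x [ 3.2 97.6] y [ 2.3 78.7]
wrist slab [array([50.5, 40.1]), array([92.7, 74.3]), np.float64(0.3)] 6069 ribtop [array([50.7, 40.9]), array([43.3, 12.9]), np.float64(0.5)] 1027 edges x [ 4.8 92.4] y [ 4.  76.5]
```

View pics/m_wrist.png

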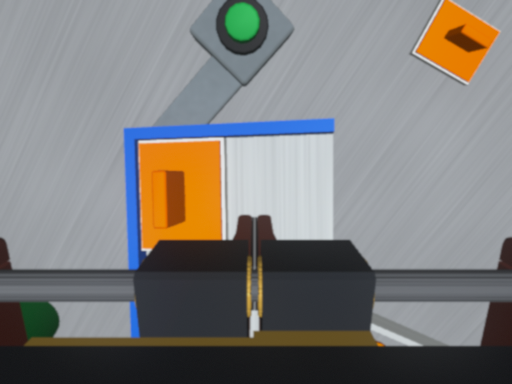

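Emit:
send_rows(
  rows=[
    [-4,-28,-20,0],
    [0,-28,-20,0],
    [0,-29,-19,0],
    [0,0,0,0],
    [0,0,0,0],
  ],
)

```text
t: 18.7
ee_pos: [523.7, -183.2, 168.2]
orientation: [-0.449, 1.487, 0.442]
ft_force: [-0.5, -0.1, 0.7]
width: 0.4
```

```bash
python3 - <<'E'
from h import *
go([527.8,-182.5,110],32.66)
A,p,o=tool(); print(A.round(3),((p-BO)@bed()).round(1))
E
```

```text
t 18.7 at [ 523.7 -183.2  168.2] toolz yaw 32.76 shift xyz [58.3 -0.8  1.9]
turn about tool x (down):  0.0018 q6 -0.9555895555225823
F [-0.54 -0.14  0.71] w 0.4
[[ 0.036 -0.541  0.84 ]
 [ 0.007  0.841  0.541]
 [-0.999 -0.014  0.034]] [148.1  53.9  77.9]
```

Emit:
send_rows(
  rows=[
    [18,0,0,0],
    [18,0,0,0],
    [12,0,0,0],
    [0,0,0,0],
    [0,0,0,0],
  ],
)

```text
t: 19.12
ee_pos: [523.3, -179.7, 114.7]
orientation: [-0.445, 1.493, 0.446]
ft_force: [0.1, -0.1, 0.0]
width: 0.7
```

```bash
python3 - <<'E'
from h import *
go([527.8,-182.5,92.5],32.66)
A,p,o=tool(); print(A.round(3),((p-BO)@bed()).round(1))
E
```

```text
t 19.12 at [ 523.3 -179.7  114.7] toolz yaw 32.71 shift xyz [22.3 -4.6  1.6]
turn about tool x (down):  0.0009 q6 -0.9531533087052647
F [ 0.05 -0.11  0.05] w 0.7
[[ 0.029 -0.54   0.841]
 [ 0.009  0.841  0.54 ]
 [-1.    -0.008  0.03 ]] [133.3  43.9  27.3]
```

Emit:
send_rows(
  rows=[
    [5,-4,1,0],
    [5,0,0,0],
    [4,0,0,0],
    [0,0,0,0],
  ],
)

```text
t: 19.45
ee_pos: [527.7, -181.2, 100.5]
orientation: [-0.446, 1.492, 0.447]
ft_force: [-0.5, 0.7, 0.2]
width: 0.5
```

```bash
python3 - <<'E'
from h import *
go(BO+bed()@[128,41,4.5],32.66)
A,p,o=tool(); print(((p-BO)@bed()).round(1))
E
```

```text
t 19.45 at [ 527.7 -181.2  100.5] toolz yaw 32.82 shift xyz [ 9.3  3.9 -0.9]
turn about tool x (down):  0.0029 q6 -0.9559010185002891
F [-0.46  0.72  0.24] w 0.5
[133.8  43.5  12.4]
```

Emit:
send_rows(
  rows=[
    [3,2,-0.9,0],
    [2.5,0,0,0],
    [1.5,0,0,0],
    [0,0,0,0],
  ],
)

```text
t: 19.78
ee_pos: [526.4, -179.9, 93.5]
orientation: [-0.447, 1.491, 0.446]
ft_force: [-0.5, -0.1, -0.1]
width: 0.5
```

```bash
python3 - <<'E'
from h import *
go(BO+bed()@[128,41,4.5],32.66)
A,p,o=tool(); print(((p-BO)@bed()).round(1)); print((A.T@bed()).round(3))
E
```

```text
t 19.78 at [ 526.4 -179.9   93.5] toolz yaw 32.82 shift xyz [ 2.3  2.  -0.3]
turn about tool x (down):  0.0029 q6 -0.9552314053922705
F [-0.48 -0.11 -0.12] w 0.5
[130.5  41.6   6.2]
[[-0.209 -0.189 -0.959]
 [-0.978  0.044  0.205]
 [ 0.004  0.981 -0.194]]
```

Emit:
send_rows(
  rows=[
    [2,2,0,0],
    [0.8,4,0,0],
    [0.8,4,0,0],
    [0,0,0,0],
  ],
)

```text
t: 20.12
ee_pos: [520.6, -170.9, 89.7]
orientation: [-0.447, 1.491, 0.446]
ft_force: [-0.7, 0.4, -0.1]
width: 0.0
```

```bash
python3 - <<'E'
from h import *
A,p,o=tool(); print(((p-BO)@bed()).round(1),o["ft_force"])
E
```

```text
[119.2  41.3   4.9] [-0.65911512  0.40889469 -0.07747522]
```

Emit:
send_rows(
  rows=[
    [0.3,1.2,0,0],
    [0.3,1.2,0,0],
    [0,0,0,0],
  ],
)

```text
t: 20.37
ee_pos: [519.0, -168.3, 89.2]
orientation: [-0.447, 1.491, 0.446]
ft_force: [0.1, -0.0, 0.1]
width: 0.2
```

Emit:
send_rows(
  rows=[
    [0.2,1,0,0],
    [0.2,1,0,0],
  ],
)

```text
t: 20.53
ee_pos: [518.2, -166.6, 88.9]
orientation: [-0.447, 1.49, 0.446]
ft_force: [1.4, -0.1, -0.1]
width: 0.4
```

Emit:
send_rows(
  rows=[
    [0.2,1,0,0],
    [0.2,1,0,0],
  ],
)

```text
t: 20.7
ee_pos: [517.1, -164.9, 88.5]
orientation: [-0.447, 1.49, 0.446]
ft_force: [-0.8, -0.3, -0.0]
width: 0.5
```

```bash
python3 - <<'E'
from h import *
A,p,o=tool(); print(((p-BO)@bed()).round(1),o["ft_force"])
E
```

```text
[112.1  41.7   5.2] [-0.76997096 -0.27230652 -0.0147874 ]
```

Emit:
send_rows(
  rows=[
    [0.3,0.8,0,0],
  ],
)

```text
t: 20.78
ee_pos: [516.7, -164.2, 88.2]
orientation: [-0.447, 1.49, 0.445]
ft_force: [-0.4, -1.0, 0.6]
width: 0.5
```

Emit:
send_rows(
  rows=[
    [0.3,0.8,0,0],
  ],
)

```text
t: 20.87
ee_pos: [516.6, -163.7, 88.1]
orientation: [-0.448, 1.49, 0.445]
ft_force: [0.4, -4.4, 2.5]
width: -0.0
```

Emit:
send_rows(
  rows=[
    [0.3,0.8,0,0],
  ],
)

```text
t: 20.95
ee_pos: [516.7, -163.6, 88.0]
orientation: [-0.449, 1.489, 0.444]
ft_force: [1.5, -4.7, 1.5]
width: 0.5
```

Emit:
send_rows(
  rows=[
    [0.3,0.8,0,0],
  ],
)

```text
t: 21.03
ee_pos: [516.8, -163.5, 88.0]
orientation: [-0.451, 1.487, 0.443]
ft_force: [1.1, -5.5, 1.6]
width: -0.2
```

Emit:
send_rows(
  rows=[
    [0.2,1.2,0,0],
  ],
)

```text
t: 21.12
ee_pos: [517.0, -163.3, 88.2]
orientation: [-0.452, 1.486, 0.442]
ft_force: [1.5, -6.9, 0.2]
width: 0.3
```

Emit:
send_rows(
  rows=[
    [0.2,1.3,0,0],
  ],
)

```text
t: 21.2
ee_pos: [517.2, -163.1, 88.3]
orientation: [-0.454, 1.484, 0.44]
ft_force: [1.8, -7.3, -0.1]
width: 0.3
```

Emit:
send_rows(
  rows=[
    [0.2,1.4,0,0],
  ],
)

```text
t: 21.28
ee_pos: [517.5, -163.0, 88.5]
orientation: [-0.456, 1.483, 0.438]
ft_force: [2.4, -8.1, 0.1]
width: 0.4
```

```bash
python3 - <<'E'
from h import *
A,p,o=tool(); print(((p-BO)@bed()).round(1),o["ft_force"],(bed().T@o["ft_force"]).round(1));print(A.round(3))
E
```

```text
[110.8  43.1   5.1] [ 2.37883641 -8.09654248  0.06212282] [ 7.9 -2.7 -1.1]
[[ 0.042 -0.543  0.839]
 [ 0.001  0.84   0.543]
 [-0.999 -0.023  0.036]]
```

Emit:
send_rows(
  rows=[
    [-0.3,-1.5,0,0],
    [-1,-5,0,0],
    [-2,-8,0,0],
    [-20,0,0,0],
    [-35,0,0,0],
    [-35,0,0,0],
    [-30,0,0,0],
    [0,0,0,0],
    [0,0,0,0],
  ],
)

```text
t: 22.03
ee_pos: [519.6, -176.4, 215.7]
orientation: [-0.449, 1.489, 0.444]
ft_force: [-0.6, -0.2, -0.9]
width: 0.7
```

```bash
python3 - <<'E'
from h import *
go([456,30,110],None)
plate(("side","scene","wrist"),"n")
E
```

```text
t 22.03 at [ 519.6 -176.4  215.7] toolz yaw 32.82 shift xyz [104.8 209.2  55. ]
F [-0.65 -0.22 -0.89] w 0.7
side slab [array([54. , 39.6]), array([66.2, 93.7]), np.float64(89.4)] 335 ribtop [array([57.9, 39.7]), array([11.2, 34.8]), np.float64(88.8)] 31 edges x [10.4 96.9] y [ 6.9 70.7]
scene slab [array([48.5, 40.2]), array([79.2, 98.2]), np.float64(89.0)] 221 ribtop [array([52.3, 43.3]), array([42.8,  9.6]), np.float64(2.7)] 26 edges x [ 4.2 96.2] y [ 3.2 77.9]
wrist slab [array([49.7, 39.7]), array([93.2, 72.4]), np.float64(0.0)] 6218 ribtop [array([50.5, 40.8]), array([11.9, 43.8]), np.float64(89.8)] 797 edges x [ 4.4 95.5] y [ 4.4 75.8]
```

View pics/n_wrist.png

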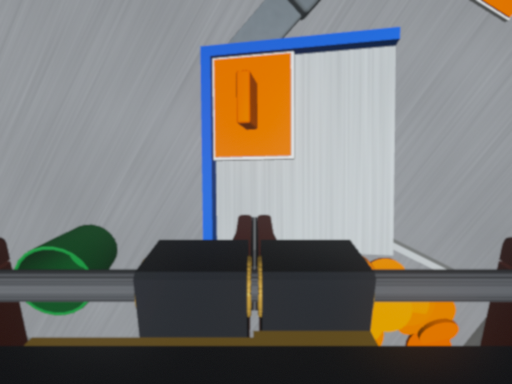

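View pics/n_scene.png

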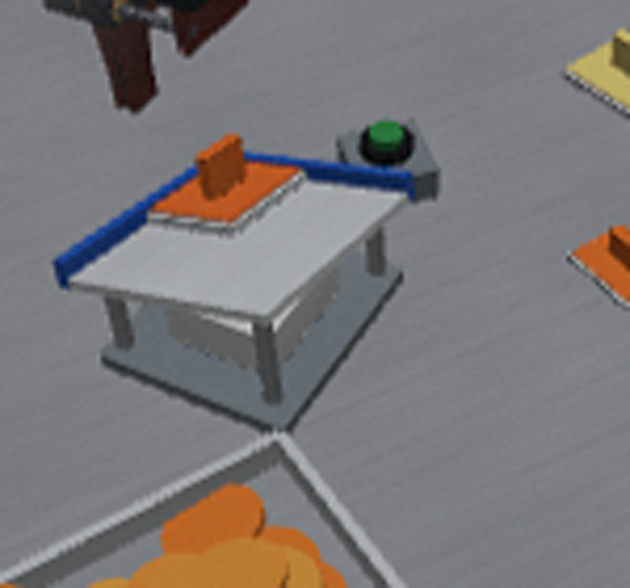

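```bash
python3 - <<'E'
import cv2,numpy as np
a=np.load("m_wrist.npz")["img"][120:260,120:235,::-1]; b=np.load("n_wrist.npz")["img"][40:180,195:310,::-1]
f=lambda i:cv2.resize(i,None,fx=3.4,fy=3.4,interpolation=cv2.INTER_NEAREST)
cv2.imwrite("pics/o.png",np.hstack([f(a),f(b)]))
print(np.load("n_wrist.npz")["img"][110,204:218].tolist()); print(np.load("m_wrist.npz")["img"][200,126:144].tolist())
print(np.load("n_wrist.npz")["img"][38:62,270].tolist())
E
```

```text
[[49, 106, 217], [49, 105, 216], [50, 106, 217], [50, 106, 217], [49, 105, 216], [50, 103, 211], [49, 92, 186], [63, 84, 145], [116, 123, 148], [179, 171, 177], [218, 177, 163], [225, 141, 89], [225, 122, 18], [225, 121, 4]]
[[99, 135, 213], [64, 120, 225], [53, 116, 227], [54, 116, 228], [54, 116, 228], [53, 116, 228], [54, 116, 228], [55, 117, 228], [55, 116, 227], [53, 108, 216], [49, 90, 178], [47, 69, 132], [57, 70, 119], [109, 99, 127], [182, 126, 115], [225, 135, 64], [232, 135, 21], [232, 135, 15]]
[[113, 128, 155], [88, 118, 184], [55, 107, 210], [38, 103, 216], [37, 103, 216], [38, 104, 216], [38, 103, 216], [39, 104, 216], [39, 103, 216], [40, 103, 216], [40, 102, 213], [39, 95, 198], [35, 76, 156], [45, 60, 103], [94, 98, 114], [164, 157, 161], [215, 176, 163], [224, 139, 90], [225, 121, 13], [225, 120, 0], [225, 119, 0], [225, 120, 0], [225, 120, 0], [225, 119, 0]]
```

View pics/o.png

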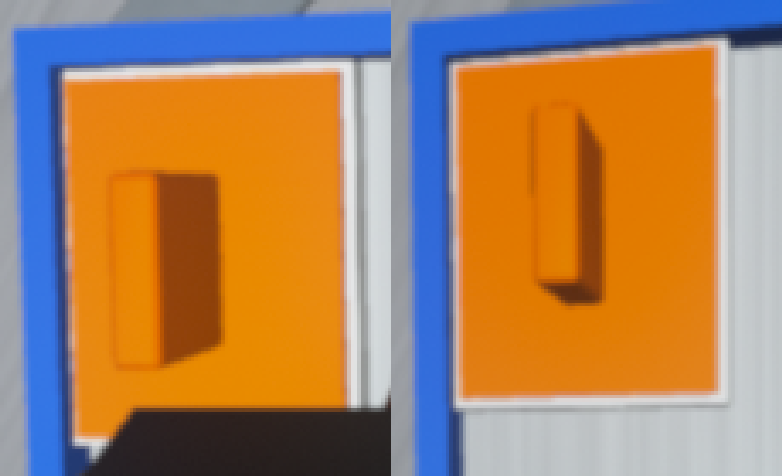

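```bash
python3 - <<'E'
from h import *
for n in ("m_wrist","n_scene","n_side"):
    d=np.load(n+".npz"); W=pts(d); M=masks(d["img"])["green"]
    for m,s,c in comps(M,30):
        P=W[m]; 
        if np.nanmedian(P[:,1])<-50: continue
        q=ray(d,c,50)[0]; print(n,c,s[:4],"ray",q.round(1),"med",np.nanmedian(P,0).round(1))
        cn=max(cv2.findContours(m.astype(np.uint8),0,cv2.CHAIN_APPROX_NONE)[0],key=len)[:,0]
        print("  circle",cv2.minEnclosingCircle(ray(d,cn,50)[:,:2].astype(np.float32)))
go([456,30,110],None)
E
```

```text
m_wrist [241.7322357   21.85701906] [224   2  36  41] ray [450.6  36.9  50. ] med [451.5  35.4  56.8]
  circle ((450.79644775390625, 36.640689849853516), 15.535377502441406)
n_scene [241.38181818 162.03636364] [237 159  10   7] ray [455.3  34.7  50. ] med [457.9  33.7  53. ]
  circle ((455.8437805175781, 35.721248626708984), 17.944984436035156)
t 22.18 at [ 518.8 -176.   213.7] toolz yaw 32.82 shift xyz [103.3 208.2  55.7]
F [-0.22 -0.01 -1.21] w 0.5
```

Emit:
send_rows(
  rows=[
    [0,35,9,0],
    [0,35,9,0],
    [0,35,9,0],
    [0,35,9,0],
    [0,35,9,0],
    [0,33,9,0],
    [0,0,0,0],
    [0,0,0,0],
  ],
)

```text
t: 22.85
ee_pos: [442.5, 35.0, 201.7]
orientation: [-0.44, 1.512, 0.45]
ft_force: [-0.4, -0.3, 0.6]
width: 0.5
```

```bash
python3 - <<'E'
from h import *
go([452,35.5,90],None)
from workcell import ctrl
d=ctrl.get_image("wrist"); M=masks(d["img"])["green"]; W=pts(d)
for m,s,c in comps(M,100): print(c,s,ray(d,c,50)[0].round(1),np.nanmedian(W[m],0).round(1))
cv2.imwrite("pics/p.png",d["img"][:,:,::-1])
E
```

```text
t 22.85 at [442.5  35.  201.7] toolz yaw 32.6 shift xyz [111.7  -5.    6.9]
F [-0.36 -0.27  0.59] w 0.5
[260.04711246 183.07446809] [246 169  29  29 658] [451.5  35.7  50. ] [450.6  36.8  56.5]
```

Emit:
send_rows(
  rows=[
    [0,-5,7,0],
    [30,0,0,0],
    [30,0,0,0],
    [30,0,0,0],
    [15,0,0,0],
    [0,0,0,0],
    [0,0,0,0],
  ],
)

```text
t: 23.48
ee_pos: [461.2, 27.5, 91.4]
orientation: [-0.433, 1.51, 0.439]
ft_force: [-0.1, 0.0, -0.1]
width: 0.4
```

```bash
python3 - <<'E'
from h import *
go([451.5,36,60],None)
E
```

```text
t 23.48 at [461.2  27.5  91.4] toolz yaw 31.96 shift xyz [31.3 12.3 -4.2]
F [-0.06  0.01 -0.09] w 0.4
```

Emit:
send_rows(
  rows=[
    [0,12,-4,0],
    [0,0,0,0],
    [10,0,0,0],
    [10,0,0,0],
    [5,0,0,0],
    [0,0,0,0],
  ],
)

```text
t: 23.98
ee_pos: [455.0, 35.1, 67.8]
orientation: [-0.432, 1.503, 0.435]
ft_force: [-0.1, -0.0, 0.7]
width: 0.9
```

```bash
python3 - <<'E'
from h import *
go([451.5,36,50],None)
E
```

```text
t 23.98 at [455.   35.1  67.8] toolz yaw 31.81 shift xyz [17.7  2.7 -2.9]
F [-0.05 -0.04  0.71] w 0.9
```

Emit:
send_rows(
  rows=[
    [4,2.7,-2.9,0],
    [4,0,0,0],
    [3,0,0,0],
    [0,0,0,0],
  ],
)

```text
t: 24.32
ee_pos: [451.4, 36.3, 55.6]
orientation: [-0.432, 1.502, 0.436]
ft_force: [-0.2, 0.5, 1.3]
width: 0.7
```

Emit:
send_rows(
  rows=[
    [2,0,0,0],
    [2,0,0,0],
  ],
)

```text
t: 24.48
ee_pos: [451.4, 36.3, 51.6]
orientation: [-0.432, 1.503, 0.436]
ft_force: [-1.8, -1.0, 3.2]
width: 0.5
```

Emit:
send_rows(
  rows=[
    [2,0,0,0],
    [2,0,0,0],
  ],
)

```text
t: 24.65
ee_pos: [451.6, 36.3, 49.1]
orientation: [-0.432, 1.503, 0.436]
ft_force: [-13.1, -1.4, 59.2]
width: 0.6
```

Emit:
send_rows(
  rows=[
    [0,0,0,0],
  ],
)

```text
t: 24.73
ee_pos: [451.5, 36.3, 50.3]
orientation: [-0.432, 1.503, 0.436]
ft_force: [-2.6, -0.6, 5.8]
width: 0.8
```

```bash
python3 - <<'E'
from h import *
go([451.5,36,50],None)
E
```

```text
t 24.73 at [451.5  36.3  50.3] toolz yaw 31.85 shift xyz [ 0.3 -0.3 -0.1]
F [-2.58 -0.55  5.79] w 0.8
```

Emit:
send_rows(
  rows=[
    [-5,0,0,0],
    [-15,0,0,0],
    [-30,0,0,0],
    [-35,0,0,0],
    [-35,0,0,0],
    [-35,0,0,0],
    [0,0,0,0],
    [0,0,0,0],
    [0,0,0,0],
  ],
)

```text
t: 25.48
ee_pos: [448.3, 34.9, 212.5]
orientation: [-0.432, 1.501, 0.435]
ft_force: [-0.6, 0.2, -1.3]
width: 0.4
```

```bash
python3 - <<'E'
from h import *
go([451.5,36,50],None)
plate(("side","scene","wrist"),"q")
for n in ("scene","side"):
    for s in ("a_","q_"):
        d=np.load(f"{s}{n}.npz"); M=masks(d["img"]); W=pts(d)
        for k in ("yellow","green"):
            for m,st,c in comps(M[k],45):
                p=np.nanmedian(W[m],0)
                if abs(p[1]-280)<30 and p[0]<520 or (k=="green" and p[1]<-300): print(s,n,k,c.round(1),p.round(1))
    a,b=[np.load(f"{s}{n}.npz")["img"] for s in ("a_","q_")]
    cv2.imwrite(f"pics/q2_{n}.png",b[:,:,::-1])
E
```

```text
t 25.48 at [448.3  34.9 212.5] toolz yaw 31.82 shift xyz [162.5  -0.   -0.8]
F [-0.63  0.18 -1.26] w 0.4
side slab [array([51.8, 39.6]), array([65.9, 93.6]), np.float64(89.4)] 331 ribtop [array([58.6, 39.9]), array([10.7, 35.6]), np.float64(88.4)] 33 edges x [11.1 95.9] y [ 6.8 71.2]
scene slab [array([47.3, 39.4]), array([77.9, 99.5]), np.float64(89.7)] 217 ribtop [array([51.2, 44.2]), array([ 9.4, 43.5]), np.float64(88.8)] 27 edges x [ 2.3 95.4] y [ 1.7 78. ]Traceback (most recent call last):
  File "<stdin>", line 3, in <module>
  File "h.py", line 50, in plate
    print(n,"slab",f(T),len(T),"ribtop",f(U),len(U),"edges x",np.percentile(T[:,0],[1,99]).round(1),"y",np.percentile(T[:,1],[1,99]).round(1))
                                                              ~~~~~~~~~~~~~^^^^^^^^^^^^^^^
    return _quantile_unchecked(
        a, q, axis, out, overwrite_input, method, keepdims, weights)
    return _ureduce(a,
                    func=_quantile_ureduce_func,
    ...<5 lines>...
                    overwrite_input=overwrite_input,
                    method=method)
    r = func(a, **kwargs)
    result = _quantile(arr,
                       quantiles=q,
    ...<2 lines>...
                       out=out,
                       weights=wgt)
    slices_having_nans = np.isnan(arr[-1, ...])
                                  ~~~^^^^^^^^^
IndexError: index -1 is out of bounds for axis 0 with size 0
```

View pics/q_side.png

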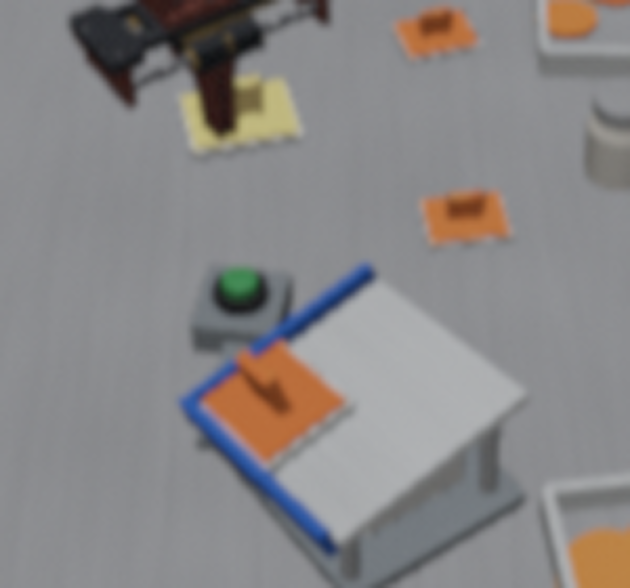

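```bash
python3 - <<'E'
from h import *
from workcell import ctrl
for n in ("scene","side"):
    for s in ("a_","q_"):
        d=np.load(f"{s}{n}.npz"); M=masks(d["img"]); W=pts(d)
        for k in ("yellow","green"):
            for m,st,c in comps(M[k],45):
                p=np.nanmedian(W[m],0)
                if (abs(p[1]-280)<30 and p[0]<520) or (k=="green" and p[1]<-300): print(s,n,k,c.round(1),st[:4],p.round(1))
    a,b=[np.load(f"{s}{n}.npz")["img"].astype(int) for s in ("a_","q_")]
    j=(slice(188,222),slice(325,358)) if n=="scene" else (slice(148,176),slice(286,308))
    print("jar diff",abs(a[j]-b[j]).max(),abs(a[j]-b[j]).mean().round(2))
go([451.5,36,50],None)
ctrl.close_job()
E
```

```text
a_ scene yellow [300.  147.1] [285 137  31  21] [453.4 282.   11. ]
a_ scene green [119.2 197.1] [108 179  23  34] [ 432.4 -372.3   47.9]
q_ scene yellow [300.  147.1] [285 137  31  21] [453.2 281.4  11.2]
q_ scene green [119.2 197.1] [105 179  26  34] [ 432.1 -372.6   48.7]
jar diff 24 2.66
a_ side yellow [206.6 156.4] [194 149  26  16] [444.4 278.7  13.4]
a_ side green [183.2 307.6] [168 290  30  38] [ 399.  -366.3   49.5]
q_ side yellow [207.9 156.7] [194 149  26  16] [456.3 278.2  13.9]
q_ side green [183.2 307.7] [168 290  30  38] [ 399.1 -366.6   49.5]
jar diff 6 3.35
t 25.63 at [447.1  34.9 211. ] toolz yaw 31.82 shift xyz [161.   -0.9   0.9]
F [ 0.08 -0.07  0.68] w 0.6
the job is handed in; nothing more can be done
```

I picked up the orange plate, set it on the upper bed and let it go. It slid down to the short fence and stopped about 8 mm short of the longer one. I pushed it home with the closed fingertips, pressed the green button and handed the job in at about 25.6 s.

**Set-down:** I pressed the plate down until it lay almost flat on the bed, briefly with about 30 N, before opening the fingers. I saw it flat only just before release. The 10 mm clearance from both fences I take from where I placed it, not from a separate measurement.

**Fence presses:** I read about 6–7 N on the longer fence and then 5–8 N on the shorter. Each reading stayed above 4 N for more than 0.1 s and never came near 14 N. The last press also dragged the plate sideways with about 2.7 N, so I checked its position again afterwards. It was still on the longer fence, with any gap under about 1 mm.

**Button:** It bottomed out, with a brief 59 N peak on the fingertips. That is more than I intended, but below the 120 N wrist limit. The side picture afterwards shows it raised again.

**Last checks:**
- **Plate:** the last wrist view, before the button press, put it at x 49.7, y 39.7 mm with 0° turn, against a home position of 50 and 40. After the press, the side and scene cameras still gave y 39.4–39.6. Their x readings were 52 and 47, both partly hidden views good only to a few mm.
- **Pale plate, tub and jar:** these are where they stood. One side-view depth reading of the pale plate shifted by 12 mm because the gripper partly hid it; its outline in the picture had not moved.
- **Failed check:** the final wrist-camera check of the plate gave no result, because the plate was out of view.

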